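# Reload a spring-fed test cassette magazine

## Robot

A 6-joint arm with a two-finger parallel gripper is mounted at the origin on a cart in front of the work surface, level with it; the furniture and walls round the work are solid. World frame = base frame: x ahead of the robot, y to its left, z up, the work surface at z = 0. Lengths are in mm, angles in rad, forces in N, time in s.
With the tool pointing down it reaches from about 250 to 725 mm from the base axis. Payload 4 kg.
Tool frame: the origin (TCP) lies at the very end of the fingers, on their centre line; the grasp point (between the pads) lies 19 mm behind it; y points along the fingers, x is the direction in which the jaws open and shut, and the axes are right-handed (so a half turn about y gives the same grasp; the last joint's range is limited). The gripper opens to 85 mm and grips with 20 to 120 N. Pads are 22 mm wide; open, the fingers measure 114 mm over their backs; the gripper's body (76 mm by 85 mm) begins 54 mm behind the grasp point. The pads swing forward as they close: fully open they stand 13 mm farther back than shut.
Start: joints at [-1.134, 0.241, 0.005, 1.335, 0, 1.571], TCP at [211.519, -453.055, 231.306] pointing down, gripper open.
Joint ranges: [-2.72, 2.72], [-1.05, 1.87], [-1.09, 1.28], [-1.99, 2.15], [-1.42, 1.44], [-3.14, 3.14]. Speed limits (rad/s): [2.79, 2.79, 3.14, 3.14, 3.14, 3.14].

## Interface

Orientations are given as a unit quaternion [w, x, y, z].
In Python, from rig import get_obs, imaging, workorder gives the robot as it stands.
- The arm moves only by the shell command python3 -m pendant 'ROWS' [FORCE]. ROWS is JSON, one flat list of numbers, 5 for each row, row after row: the finger opening in mm, from 0 to 85.4, then the shift along the tool's x, y, z in mm, then the turn about the tool's y in degrees. A call has 1 to 5 rows; each row is the pose to reach, as a shift and turn from the pose measured when the call began, along the tool's axes at that moment; what a row does not reach only later rows make up. A row lasts 1/8 s, in which the tool goes at most 62.5 mm and 10.7 degrees, less where a joint would pass 70% of its speed; a pose out of reach is approached as far as the arm can. A call with a gripper value outside its range is refused whole. The fingers move at their own pace and stop on an object; FORCE is the grip in N (left out, the last holds). Time passes only in rows, so rows that repeat a pose let the fingers close. It gives the time, the measured TCP pose, the force and the opening at its end, in the units of the state.
- get_obs(): the state, without advancing time (a new reading comes with each control period).
- imaging.grab_frame(name): name is "side" or "top"; returns a dict with "pixels" (384x512x3 uint8, red, green, blue), "fx", "fy", "cx", "cy" (pixels), "dist" ([k1, k2, p1, p2, k3] as OpenCV has them; the pictures are not rectified), "position" and "rotation" of the camera in the world. Camera axes: x right, y down, z forward; pixel columns grow to the right and rows downward; lengths in mm; the calibration is good to about 2 mm. A picture is of the moment at which its call begins. There is no depth.
- workorder.job_done(): hands the job in, once; it reports no verdict.
The state is a dict: "t": time; "qpos": joint angles; "joint_velocities": joint speeds; "tau": joint torques, N m; "tool_pos": TCP position; "tcp_rot": TCP orientation; "ft_force": force on the tool from outside, world axes, zero at the start; "wrist_torque": the same for the moment, N m; "gripper_width": finger opening in mm.
Only numpy, scipy, OpenCV 4.12 (cv2) and the standard library are available. Lean on these libraries where they do the work, as an engineer would, in place of code of your own. Each camera call takes 0.05 s, during which the arm holds its last target.

## Task

Reload the analyser's leaning, spring-loaded cassette magazine: press the two teal test cassettes and then the orange calibration cassette down into it one after another, each until both brass catches snap out over it, so that the orange one ends on top, where the analyser draws first. A cassette fits only with its panel facing out of the mouth and its cut-out corner at the magazine's dark filled corner. Do not knock over or push away the other things on the bench.

Things in the scene. Friction and masses are not known exactly. Their poses are not given: they have to be found in the camera images.
- teal_cassette_1_mid (a point): centre (half-way up) of the first test cassette: white with a teal top panel, lying flat at the start; 48 mm wide (x), 104 mm long (y), 20 mm high (z), about 70 g. Its +x +y corner is cut out over the full height, 14 mm along x and 12 mm along y, beside a small dark port that the panel leaves free. Grip across the 48 mm
- teal_cassette_2_mid (a point): centre (half-way up) of the second test cassette, same as the first: white with a teal top panel, lying flat at the start; 48 mm wide (x), 104 mm long (y), 20 mm high (z), about 70 g. Its +x +y corner is cut out over the full height, 14 mm along x and 12 mm along y, beside a small dark port that the panel leaves free. Grip across the 48 mm
- orange_cassette_mid (a point): centre (half-way up) of the calibration cassette: white with an orange top panel, lying flat at the start; 48 mm wide (x), 104 mm long (y), 20 mm high (z), about 70 g. Its +x +y corner is cut out over the full height, 14 mm along x and 12 mm along y, beside a small dark port that the panel leaves free. Grip across the 48 mm
- mag_well: well of the magazine, an open white tower leaning 30 degrees from vertical to its front (-x, roughly to the robot). Origin: centre of the well in the plane of the catches' undersides, 112 mm above the bench; +z out of the mouth along the tower, x across (+x far, upper side), y along (+y left). Clear well 51.5 mm (x) by 107.5 mm (y), for cassettes 48 by 104. A loaded cassette has its axes along these
- mag_mouth (a point): centre of the mouth, at z = 16 mm of the well. Four L-shaped corner guides, 5 mm thick, go from the floor (z = -88 mm) straight up to here, then flare out to z = 25 mm. Between them both long sides of the well (at +x and -x) are open over the middle 59 mm at every height: fingers can go down there beside a cassette and open outward
- mag_key (a point): top centre of the dark key block that fills the well's +x +y corner (14 mm along x, 12 mm along y, from the floor up to z = 11 mm of the well): a cassette goes in only with its cut-out corner over this block
- magazine: grey foot of the magazine, fixed to the bench, 150 x 165 mm (x, y), 8 mm thick, with the wedge that carries the tower; origin at the centre of its underside, the well's origin is 17 mm in front of it (-x). Grey catch housings at the tower's ends reach to y = +-81 mm and z = 15 mm of the well, small black pull knobs to y = +-88 mm
- follower (a joint): spring follower, a grey plate in the well: m, 0 with the well empty (its top 2 mm under the catches), grows as it is pressed down, stop at 0.068. It pushes up with 9 N at 0, 12 N at 0.068. Each cassette held adds 0.020 (the first 0.018); a further one is pressed in on top of the last and pushes the stack down
- catch_left (a joint): brass spring catch 16 mm wide in the middle of the +y end, sticking 6.5 mm into the well, flat below (z = 0), bevelled above to z = 10 mm: 0 when sprung out, up to 0.0075 m pushed back, spring 1.5 to 3.4 N. A cassette let go in the mouth rests on the bevels, bottom at z = 8 mm; pressed on until its top is 2 to 6 mm below z = 0 it is past, and the catches snap out over it and hold it
- catch_right (a joint): the same catch at the -y end of the well
- bottle: bystander: amber reagent bottle with a crimson cap, about 93 mm in diameter, 226 mm tall, upright; origin at the centre of its underside
- teal_jar: bystander: screw-cap container with a teal cap, 42 mm in diameter, 88 mm tall, upright; origin at the centre of its underside
- red_vial_a: bystander: small container with a red cap, 26 mm in diameter, 83 mm tall, upright; origin at the centre of its underside
- red_vial_b: bystander: small container with a red cap, 25 mm in diameter, 80 mm tall, upright; origin at the centre of its underside
- brown_vial: bystander: glass vial with a brown ribbed stopper, 21 mm in diameter, 72 mm tall, upright; origin at the centre of its underside
- tube_block: bystander: white foam block with three tubes, 28 x 68 mm (x, y), 83 mm tall, upright; origin at the centre of its underside
- mouse: bystander: black computer mouse, 96 x 62 mm (x, y), 34 mm tall, upright; origin at the centre of its underside
Not all that is in view belongs to the job. Leave any blue look-alike of the part that bears teal_cassette_1_mid alone.

How it is judged:
By the outcome, as a careful person would: the job done as asked, in the order asked, and still so for the second after the job is handed in, with the robot touching nothing.
It also fails if it takes over 72 s, if anything falls off the work surface, if the arm or the gripper's body presses on something with over 40 N, if the wrist force passes 120 N, or if a joint passes its speed limit or range.

## Working session

There is one attempt and no reset: what is moved stays moved. The work goes in short steps, Python scripts to look and compute and a shell command to move; the robot and the scene stay as the last step left them, time stands still between calls to the robot, and variables do not carry over. Pictures are saved under pics/ and viewed, and the job is handed in when it is done.

I'll start with the state and both camera views.

```bash
ls; mkdir -p pics
python3 - <<'E'
from rig import get_obs, imaging
import cv2
print(get_obs())
for n in ("side","top"):
    f=imaging.grab_frame(n)
    cv2.imwrite(f"pics/{n}0.png",cv2.resize(f["pixels"][:,:,::-1],None,fx=1.5,fy=1.5,interpolation=cv2.INTER_CUBIC))
    print(n,{k:f[k] for k in f if k!="pixels"})
E
```

```text
pics
{'t': 0.0, 'qpos': array([-1.13402793e+00,  2.41402627e-01,  3.71239673e-03,  1.33521057e+00,
       -2.26192392e-05,  1.57079170e+00]), 'joint_velocities': array([ 0.0004775 , -0.00050802, -0.00109198, -0.00012284,  0.0004198 ,
        0.00084489]), 'tau': array([ 1.35881477e-03, -3.72322583e+01,  2.52405310e+01,  1.69856369e-02,
        1.58967609e-04, -1.99879196e-05]), 'tool_pos': array([ 211.22875726, -452.48250687,  230.41362536]), 'tcp_rot': array([ 0.59684408, -0.5960583 ,  0.38042846, -0.37916466]), 'ft_force': array([0.14301134, 0.32492381, 0.67781848]), 'wrist_torque': array([0.05390497, 0.06088143, 0.00185377]), 'gripper_width': 85.35163881751384}
side {'fx': 420.77972384007546, 'fy': 420.77972384007546, 'cx': 258.4802765367739, 'cy': 184.91592462122856, 'dist': array([-0.04077608,  0.        ,  0.        ,  0.        ,  0.        ]), 'position': array([  99.92229564, 1051.58054193,  841.50839066]), 'rotation': array([ 0.09790689, -0.20751111,  0.87564026, -0.42497944])}
top {'fx': 425.4431260623645, 'fy': 425.4431260623645, 'cx': 253.30594297079625, 'cy': 187.66624058464208, 'dist': array([-0.13249615,  0.        ,  0.        ,  0.        ,  0.        ]), 'position': array([ 313.14042414,  219.18109195, 1344.98244968]), 'rotation': array([-0.05089082,  0.71178063, -0.69855135,  0.05295728])}
```

View pics/side0.png

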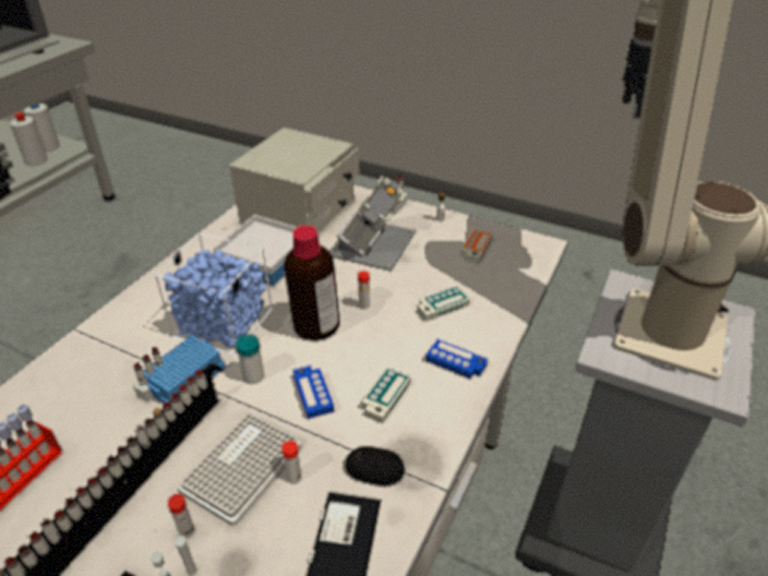

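View pics/top0.png

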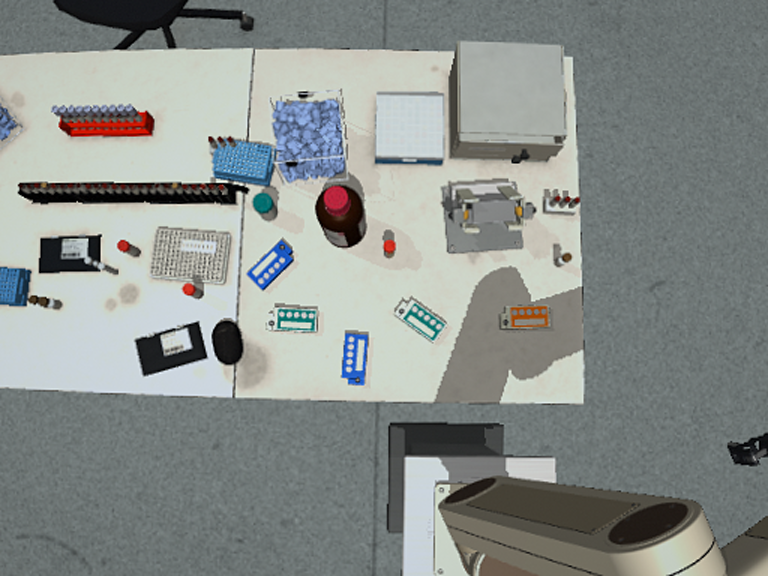

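```bash
cat > h.py <<'E'
import numpy as np, cv2
from scipy.spatial.transform import Rotation as Rn
from scipy.optimize import least_squares
from rig import get_obs, imaging
def R(q): return Rn.from_quat([q[1],q[2],q[3],q[0]]).as_matrix()
class Cam:
    def __init__(s,n):
        s.f=f=imaging.grab_frame(n); s.px=f["pixels"]
        s.K=np.array([[f["fx"],0,f["cx"]],[0,f["fy"],f["cy"]],[0,0,1]]); s.d=f["dist"]; s.p=f["position"]; s.R=R(f["rotation"])
    def proj(s,P):
        P=np.atleast_2d(np.asarray(P,float)); r=s.R.T
        return cv2.projectPoints(P,cv2.Rodrigues(r)[0],-r@s.p,s.K,s.d)[0][:,0]
    def ray(s,uv):
        n=cv2.undistortPoints(np.array([[uv]],float),s.K,s.d)[0,0]
        return s.R@np.array([n[0],n[1],1])
    def at(s,uv,z):
        d=s.ray(uv); return s.p+d*(z-s.p[2])/d[2]
    def crop(s,name,u0,v0,w,h,k,pts=None):
        c=cv2.resize(s.px[v0:v0+h,u0:u0+w,::-1],None,fx=k,fy=k,interpolation=cv2.INTER_CUBIC)
        # pixel (u,v) centre is drawn at ((u-u0+.5)*k-.5)
        for t in range(0,w,10): cv2.line(c,(int((t+.5)*k),0),(int((t+.5)*k),6 if t%50 else 12),(0,0,255),1); cv2.putText(c,str(u0+t),(int((t+.5)*k)-8,20),0,.35,(0,0,255),1)
        for t in range(0,h,10): cv2.line(c,(0,int((t+.5)*k)),(6,int((t+.5)*k)),(0,0,255),1); cv2.putText(c,str(v0+t),(8,int((t+.5)*k)+4),0,.35,(0,0,255),1)
        if pts is not None:
            for P in pts:
                p=((np.asarray(P)-[u0,v0]+.5)*k).astype(int); cv2.circle(c,tuple(int(x) for x in p),2,(255,0,255),-1)
        cv2.imwrite(name,c)
def tri(cams,uvs):
    A=np.zeros((3,3));b=np.zeros(3)
    for c,uv in zip(cams,uvs):
        d=c.ray(uv); d/=np.linalg.norm(d); M=np.eye(3)-np.outer(d,d); A+=M;b+=M@c.p
    X=np.linalg.solve(A,b); return X,[np.round(c.proj(X)[0]-uv,2) for c,uv in zip(cams,uvs)]
E
python3 - <<'E'
from h import *
t=Cam("top"); s=Cam("side")
for p in [(334,212),(190,212),(280,212),(236,238),(323,140),(381,100)]: print(p,t.at(p,20).round())
t.crop("pics/t_mag.png",280,105,110,75,7)
t.crop("pics/t_cas.png",170,185,120,80,6)
t.crop("pics/t_or.png",310,185,80,50,9)
s.crop("pics/s_mag.png",215,105,100,80,7)
s.crop("pics/s_cas.png",230,150,120,140,4)
E
```

```text
(334, 212) [437. -38.  20.]
(190, 212) [429. 414.  20.]
(280, 212) [434. 132.  20.]
(236, 238) [351. 268.  20.]
(323, 140) [669.  -4.  20.]
(381, 100) [ 811. -201.   20.]
```

View pics/t_mag.png

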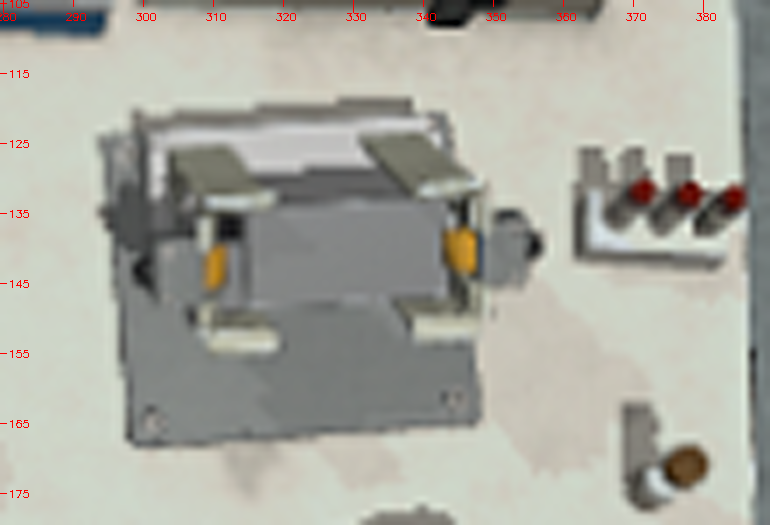

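View pics/s_mag.png

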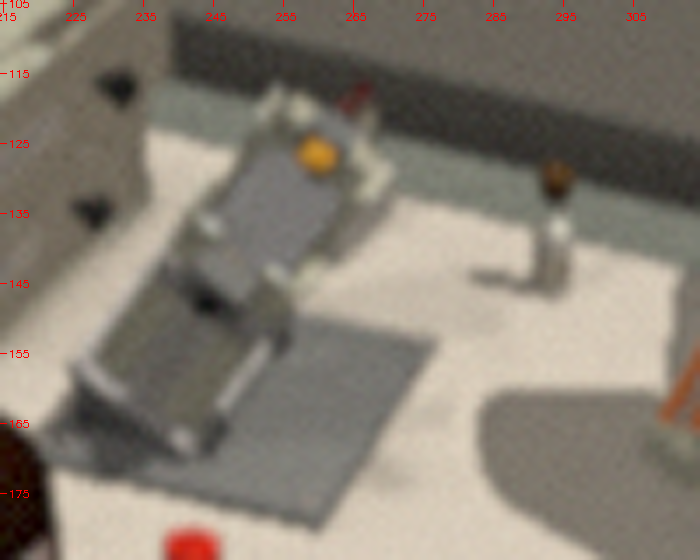

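View pics/t_cas.png

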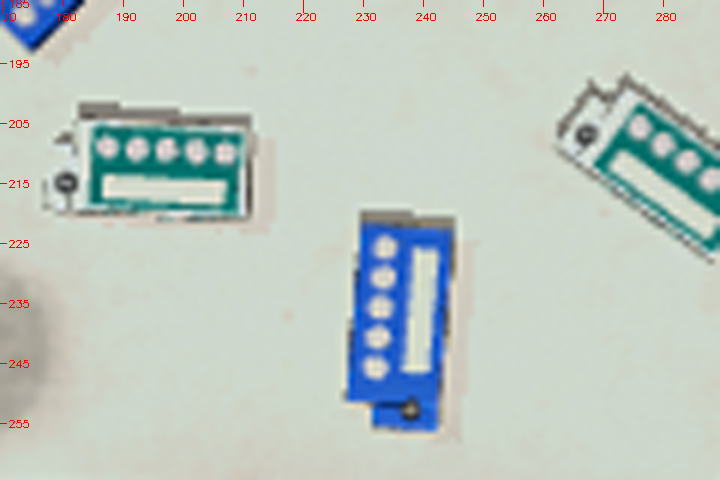

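View pics/t_or.png

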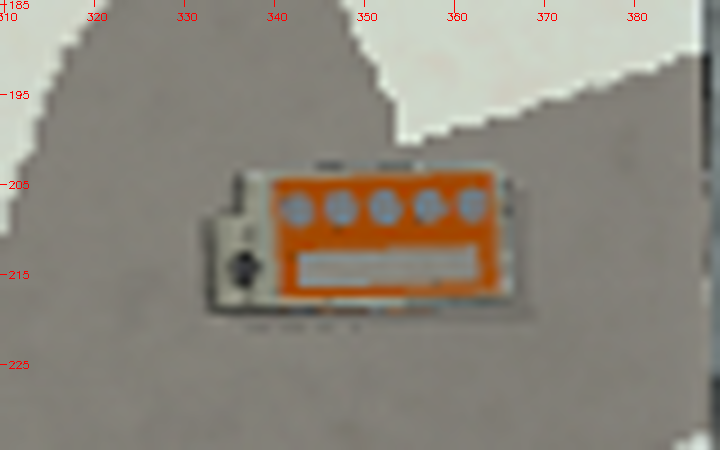

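View pics/s_cas.png

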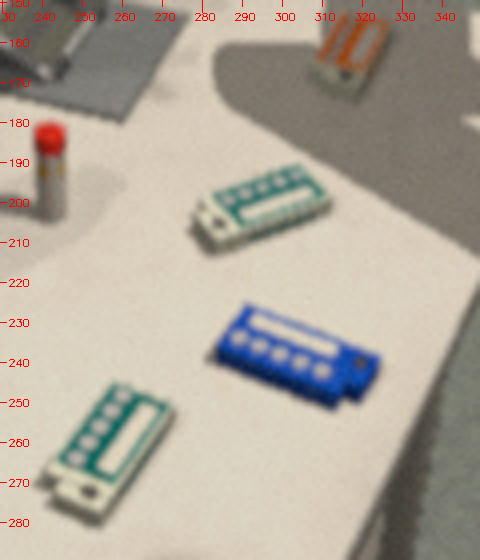

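```bash
cat > cas.py <<'E'
from h import *
def mask(c,kind,win):
    u0,v0,w,h=win
    k=4
    im=cv2.resize(c.px[v0:v0+h,u0:u0+w],None,fx=k,fy=k,interpolation=cv2.INTER_CUBIC)
    hsv=cv2.cvtColor(im,cv2.COLOR_RGB2HSV)
    lo,hi=((75,110,40),(98,255,255)) if kind=="teal" else ((3,110,60),(22,255,255))
    m=cv2.inRange(hsv,lo,hi)
    cs=cv2.findContours(m,cv2.RETR_EXTERNAL,cv2.CHAIN_APPROX_NONE)[0]
    q=max(cs,key=cv2.contourArea)
    hull=cv2.convexHull(q)
    # quad by shrinking eps
    for e in np.linspace(.5,30,120):
        a=cv2.approxPolyDP(hull,e,True)
        if len(a)<=4: break
    # refine: line fit each side
    a=a[:,0].astype(float); Hc=hull[:,0].astype(float)
    allp=q[:,0].astype(float); L=[]
    for i in range(4):
        p,r=a[i],a[(i+1)%4]; d=r-p; l=np.linalg.norm(d); d/=l
        t=(allp-p)@d; n=np.abs((allp-p)@np.array([-d[1],d[0]]))
        sel=allp[(t>.12*l)&(t<.88*l)&(n<3)]
        vx,vy,x,y=cv2.fitLine(sel.astype(np.float32),cv2.DIST_HUBER,0,.01,.01).ravel()
        L.append(np.cross([x,y,1],[x+vx,y+vy,1]))
    C=[]
    for i in range(4):
        x=np.cross(L[i-1],L[i]); C.append(x[:2]/x[2])
    C=np.array(C)
    C=(C+.5)/k-.5+[u0,v0]
    return C
E
python3 - <<'E'
from cas import *
t=Cam("top"); s=Cam("side")
W={"t1":("teal",(260,190,50,50),(275,185,60,35)),"t2":("teal",(172,195,45,35),(235,240,45,45)),"or":("o",(325,195,50,35),(300,150,40,30))}
for n,(k,wt,ws) in W.items():
    ct=mask(t,k,wt); cs=mask(s,k,ws)
    gt=np.array([t.at(c,20) for c in ct]); gs=np.array([s.at(c,20) for c in cs])
    # match by nearest
    print(n,ct.round(1).tolist(),cs.round(1).tolist())
    for g,c in zip(gt,ct):
        j=np.argmin(np.linalg.norm(gs-g,axis=1)); X,r=tri([t,s],[c,cs[j]]); print(g.round(1),gs[j].round(1),X.round(1),r)
    e=np.roll(gt,-1,0)-gt; print("edges",np.linalg.norm(e,axis=1).round(1),np.degrees(np.arctan2(e[:,1],e[:,0])).round(1))
    e=np.roll(gs,-1,0)-gs; print("edges side",np.linalg.norm(e,axis=1).round(1),np.degrees(np.arctan2(e[:,1],e[:,0])).round(1)); print(gt.mean(0),gs.mean(0))
E
```

```text
t1 [[276.2, 201.9], [295.5, 215.9], [288.5, 226.2], [268.7, 211.9]] [[290.1, 200.2], [287.9, 202.8], [286.4, 202.0], [290.4, 200.5]]
[465.6 144.4  20. ] [449.3 154.8  20. ] [461.  142.    7.1] [array([0.53, 1.9 ]), array([-2.02, -0.38])]
[422.8  83.5  20. ] [442.9 142.1  20. ] [444.6  84.5 -27.5] [array([-1.76, -5.52]), array([5.86, 0.77])]
[390.2 105.3  20. ] [441.7 143.   20. ] [420.  113.8   1.9] [array([-3.09, -9.17]), array([9.91, 1.04])]
[433.7 167.6  20. ] [443.8 156.2  20. ] [435.6 169.   32.3] [array([-0.29, -0.98]), array([1.06, 0.18])]
edges [74.4 39.2 76.  39.4] [-125.1  146.3   55.1  -36. ]
edges side [14.2  5.7 14.2  1.5] [  86.1  -13.9 -122.9  -36.2]
[428.03555531 125.20905901  20.        ] [444.42492053 149.02546303  20.        ]
t2 [[185.1, 205.7], [209.0, 207.0], [208.9, 219.5], [184.5, 219.1]] [[262.6, 251.9], [251.4, 268.0], [250.4, 268.2], [252.4, 262.1]]
[448.  429.9  20. ] [427.9 431.3  20. ] [439.9 427.9  13.1] [array([0.85, 2.81]), array([-3.55, -0.77])]
[445.5 354.8  20. ] [424.7 367.8  20. ] [439.7 354.2   1.8] [array([0.7, 2.4]), array([-2.89, -0.6 ])]
[40
[... 483 characters left out ...]
.8, 156.2], [320.0, 167.0], [312.5, 166.0], [319.2, 153.4]]
[ 465.7 -135.3   20. ] [ 451.5 -136.    20. ] [ 459.2 -137.6   18. ] [array([0.57, 2.13]), array([-1.98, -0.31])]
[ 421.5 -136.6   20. ] [ 409.5 -138.2   20. ] [ 415.7 -138.3   19. ] [array([0.47, 1.85]), array([-1.73, -0.24])]
[420.3 -59.   20. ] [421.1 -60.4  20. ] [420.4 -58.6  21.3] [array([-0.01, -0.05]), array([0.05, 0.01])]
[460.7 -55.8  20. ] [445.4 -54.4  20. ] [454.1 -58.4  16. ] [array([0.58, 2.2 ]), array([-2.12, -0.35])]
edges [44.3 77.7 40.4 79.7] [-178.3   90.8    4.5  -86.3]
edges side [78.7 25.  81.8 42. ] [  81.6   13.7  -85.7 -177. ]
[442.04885703 -96.66026483  20.        ] [431.85541015 -97.22805936  20.        ]
```

Run:
```python
from h import *
s=Cam("side");t=Cam("top")
s.crop("pics/s1.png",272,182,70,36,11)
s.crop("pics/s2.png",232,240,55,45,13)
s.crop("pics/s3.png",302,148,45,34,16)
t.crop("pics/t1.png",258,192,50,40,14)
t.crop("pics/t2.png",172,198,50,30,15)
```

```text
(no output)
```

View pics/s1.png

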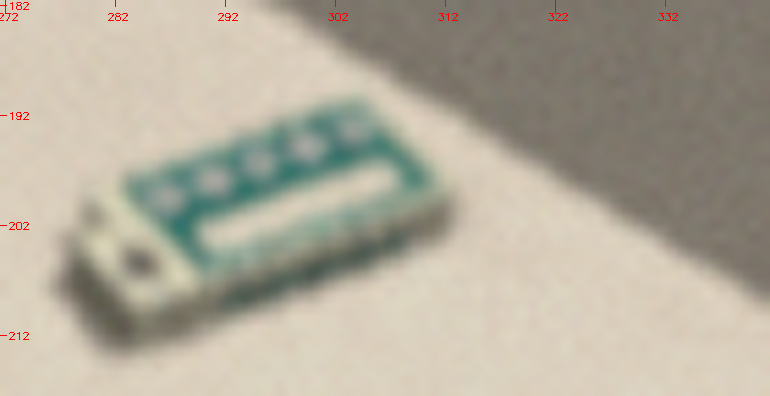

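View pics/s2.png

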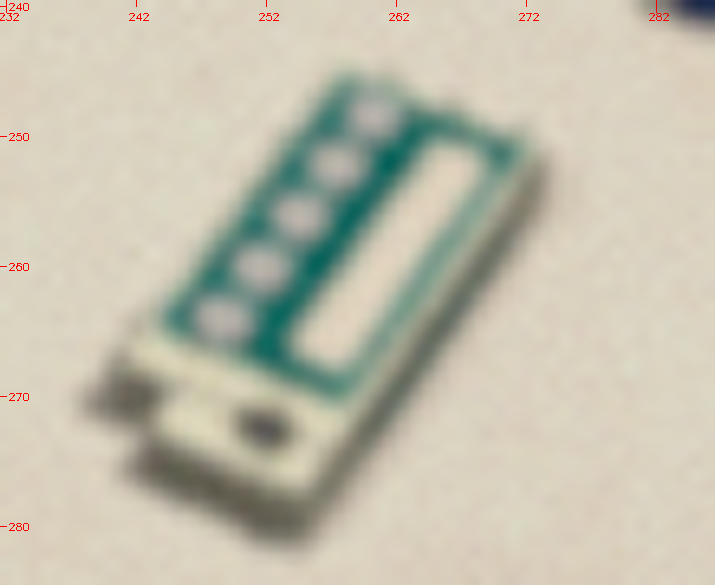

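View pics/s3.png

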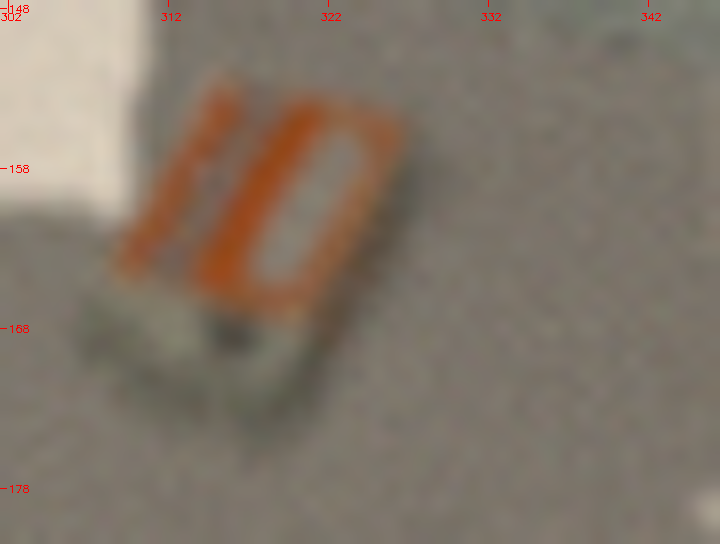

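View pics/t1.png

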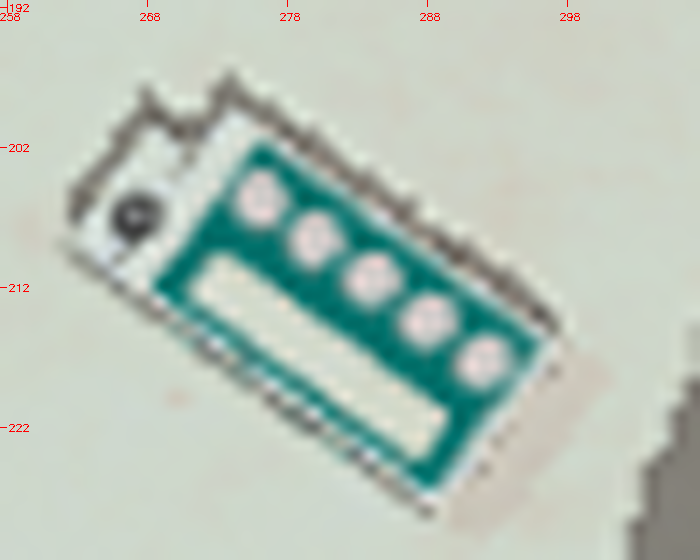

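View pics/t2.png

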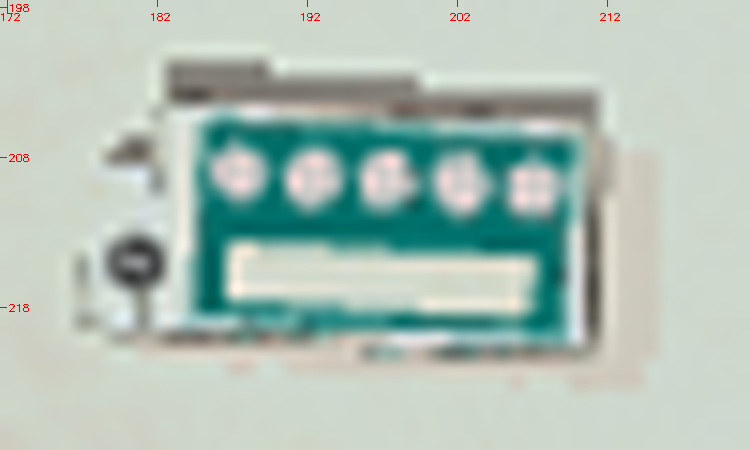

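```bash
python3 - <<'E'
from h import *
t=Cam("top"); s=Cam("side")
# order: (+y,+x),(-y,+x),(-y,-x),(+y,-x)
D={"t1":([(275.9,202.0),(296.6,215.6),(288.7,226.4),(268.9,211.9)],[(282.9,198.3),(304.2,190.6),(311,198.8),(290.1,205.6)]),
"t2":([(185.2,205.5),(210.4,206.6),(209.2,219.7),(184.4,218.7)],[(244.2,263.7),(258,245.5),(271.7,251),(258,270.3)]),
"or":([(339.8,204.5),(364.4,203.4),(365.1,216.7),(340.6,217.6)],[(309.3,164.4),(315.4,152.5),(326.8,155.3),(320.6,167)])}
def loc(pose,p): 
    x,y,a=pose; c,s_=np.cos(a),np.sin(a); p=np.asarray(p,float)
    return np.c_[x+c*p[:,0]-s_*p[:,1],y+s_*p[:,0]+c*p[:,1],p[:,2]]
def corners(hx,L,z): return [(hx,L/2,z),(hx,-L/2,z),(-hx,-L/2,z),(-hx,L/2,z)]
def f(p):
    hx,L=p[:2]; off=p[2:4]; r=[]
    for i,n in enumerate(D):
        q=p[4+4*i:8+4*i]; P=loc(q[:3],corners(hx,L,q[3]))
        r+=[(t.proj(P)-D[n][0]).ravel(),(s.proj(P)+off-D[n][1]).ravel()]
    return np.r_[np.concatenate(r),off/1.0]
x0=[21,77,0,0,428,125,-.6,20,427,392,0,20,440,-97,0,20]
o=least_squares(f,x0,loss="soft_l1"); p=o.x
print(p[:4],np.sqrt(np.mean(o.fun**2)))
for i,n in enumerate(D):
    q=p[4+4*i:8+4*i]; print(n,q[:2].round(1),np.degrees(q[2]).round(1),"z",q[3].round(1))
    yc=-49+p[1]/2  # panel centre in cassette if panel starts 3mm from -y end
    c=loc(q[:3],[(0,-yc,20)])[0]; print(" body centre",c.round(1))
    out=[(-24,-52),(24,-52),(24,40),(10,40),(10,52),(-24,52)]
    pts=[loc([c[0],c[1],q[2]],[(a,b,z)])[0] for z in (0,20) for a,b in out]
    (tt,w)=({"t1":(258,192,50,40),"t2":(172,198,50,30),"or":(325,195,50,30)}[n],14)
    t.crop(f"pics/ov_{n}.png",*tt,w,t.proj(pts))
    ss={"t1":(272,182,60,36),"t2":(232,240,55,45),"or":(302,148,45,34)}[n]
    s.crop(f"pics/ovs_{n}.png",*ss,12,s.proj(pts))
E
python3 - <<'E'
import cv2,numpy as np
def fit(im,w,h):
    o=np.zeros((h,w,3),np.uint8); o[:min(h,im.shape[0]),:min(w,im.shape[1])]=im[:h,:w]; return o
a=[cv2.resize(cv2.imread(f"pics/{p}_{n}.png"),(390,280)) for p in("ov","ovs") for n in("t1","t2")]
cv2.imwrite("pics/mont.png",np.vstack([np.hstack(a[:2]),np.hstack(a[2:])]))
a=[cv2.resize(cv2.imread(f"pics/{p}_or.png"),(390,290)) for p in("ov","ovs")]
cv2.imwrite("pics/mont2.png",np.hstack(a))
E
```

```text
[20.39288596 76.69558786  0.21932506  0.11426264] 0.2836120190515086
t1 [428.  124.3] -34.8 z 20.5
 body centre [434.1 133.1  20. ]
t2 [427.  390.7] -1.7 z 20.9
 body centre [427.4 401.4  20. ]
or [442.2 -96.4] 3.5 z 21.3
 body centre [441.5 -85.8  20. ]
```

View pics/mont.png

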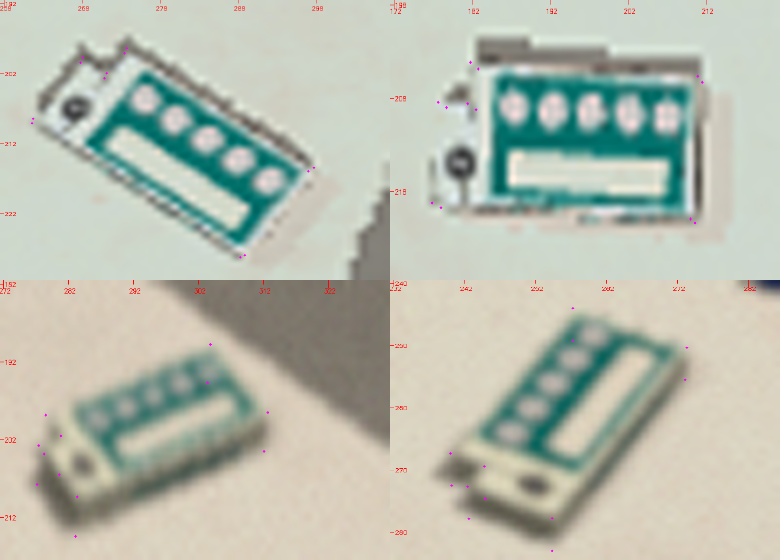

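View pics/mont2.png

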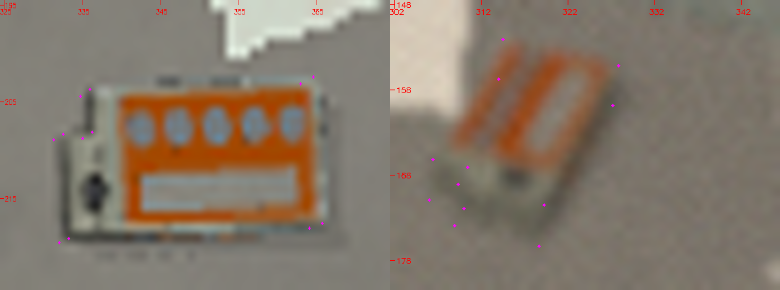

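```bash
cat > mag.py <<'E'
from h import *
def WF(m,P):
    """well frame -> world; m=(x,y of foot centre, yaw)"""
    x,y,a=m; P=np.atleast_2d(np.asarray(P,float)); s,c=.5,np.sqrt(.75)
    L=np.c_[-17+c*P[:,0]-s*P[:,2],P[:,1],112+s*P[:,0]+c*P[:,2]]
    return FF(m,L)
def FF(m,L):
    x,y,a=m; L=np.atleast_2d(np.asarray(L,float)); return np.c_[x+np.cos(a)*L[:,0]-np.sin(a)*L[:,1],y+np.sin(a)*L[:,0]+np.cos(a)*L[:,1],L[:,2]]
E
python3 - <<'E'
from mag import *
t=Cam("top"); s=Cam("side")
A=t.at((298.1,168.1),8);B=t.at((348.1,164.8),8);print(A,B,np.linalg.norm(A-B),np.degrees(np.arctan2(*(B-A)[:2])))
A2=s.at((259.5,180.2),8);B2=s.at((276.9,153.1),8);print(A2,B2,np.linalg.norm(A2-B2),np.degrees(np.arctan2(*(B2-A2)[:2])))
d=(A-B)[:2]; a=np.arctan2(-d[0],d[1]); print("yaw",np.degrees(a))
mid=(A+B)/2; m=(mid[0]+75*np.cos(a),mid[1]+75*np.sin(a),a); print(m)
pts=[]
for sx in(1,-1):
  for sy in (1,-1):
    for z in (-88,16): pts+=list(WF(m,[(sx*25.75,sy*53.75,z),(sx*25.75,sy*29.5,z)]))
pts+=list(WF(m,[(0,47.25,0),(0,-47.25,0),(0,88,5),(0,-88,5),(11.75,41.75,11)]))
pts+=list(FF(m,[(-75,82.5,8),(-75,-82.5,8),(75,82.5,8),(75,-82.5,8)]))
t.crop("pics/mt.png",285,110,75,65,10,t.proj(pts))
s.crop("pics/ms.png",215,105,80,80,8,s.proj(pts))
E
```

```text
[577.26469061  74.69449058   8.        ] [591.58035956 -87.5083479    8.        ] 162.83334790358796 174.95626825578137
[575.91138589  81.47998604   8.        ] [590.84897142 -86.95945674   8.        ] 169.1004948139286 174.9321401695573
yaw 5.043731744218635
(np.float64(659.1321164705889), np.float64(0.1867770226114942), np.float64(0.08802972552397166))
```

View pics/mt.png

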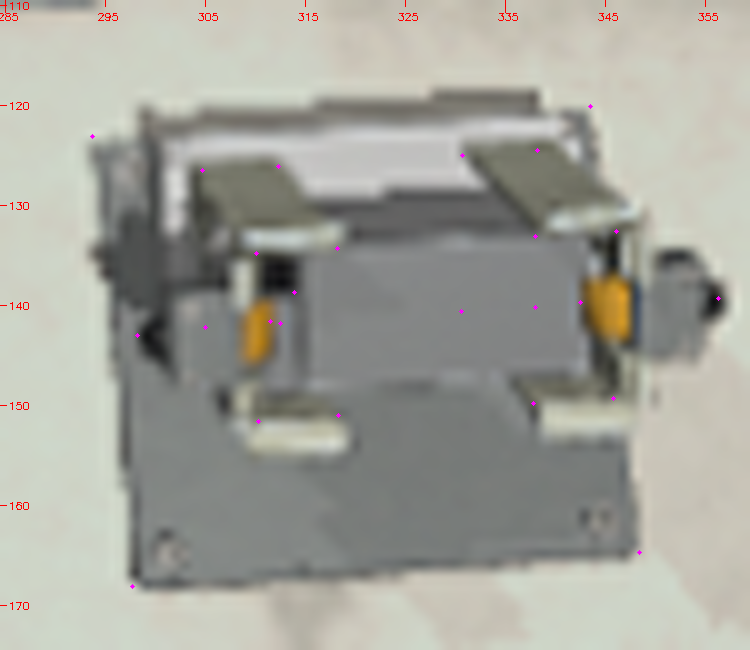

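View pics/ms.png

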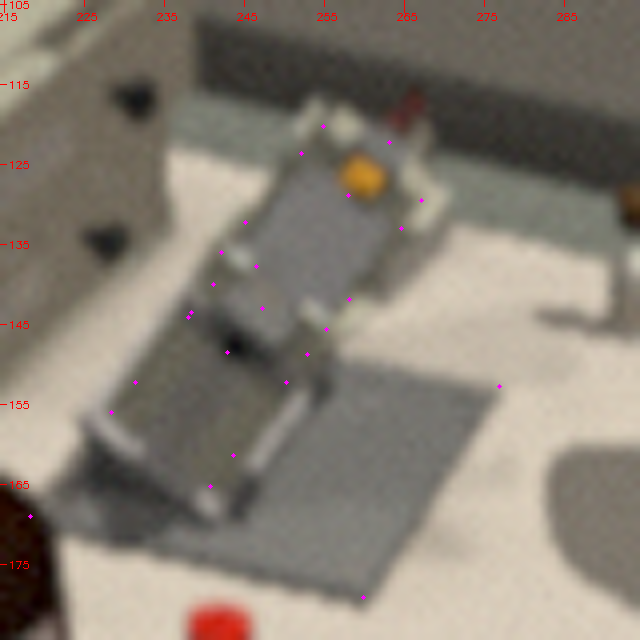

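```bash
cat > plan.py <<'E'
from mag import *
import sys
M=(659.1,-0.5,np.radians(5.04))
def plan(P,yaw,half=None):
    o=get_obs(); Rt=R(o["tcp_rot"]); d=Rt.T@(np.asarray(P,float)-o["tool_pos"])
    xt=Rt[:,0]; cur=np.degrees(np.arctan2(xt[1],xt[0]))
    out=[]
    for k in (0,180):
        a=(yaw+k-cur+180)%360-180; out.append(-a)   # tool y is down: +turn about y = -yaw
    turn=min(out,key=abs) if half is None else out[half]
    print("t",round(o["t"],2),"pos",o["tool_pos"].round(1),"jaw yaw",round(cur,1),"y-axis",Rt[:,1].round(3),"F",o["ft_force"].round(1),"w",round(o["gripper_width"],1),"q",o["qpos"].round(2))
    print("shift",d.round(1),"dist",np.linalg.norm(d).round(),"turn",round(turn,1),"alts",np.round(out,1))
if __name__=="__main__":
    a=[float(x) for x in sys.argv[1:]]; plan(a[:3],a[3])
E
python3 plan.py 434 133 120 -34.8; python3 -c "
from rig import get_obs; from h import R; print(R(get_obs()['tcp_rot']).round(2))"
```

```text
t 0.6 pos [ 211.5 -453.   231.3] jaw yaw -65.0 y-axis [-0. -0. -1.] F [-0.7 -0.1  1. ] w 85.7 q [-1.13  0.24  0.    1.34 -0.    1.57]
shift [-436.9  111.3  449.5] dist 637.0 turn -30.2 alts [-30.2 149.8]
[[ 0.42 -0.    0.91]
 [-0.91 -0.    0.42]
 [ 0.   -1.   -0.  ]]
```

```bash
python3 -m pendant '[85,-210,40,215,-15, 85,-210,40,215,-15, 85,-210,40,215,-15, 85,-210,40,215,-15, 85,-210,40,215,-15]'; python3 plan.py 434 133 120 -34.8
```

```text
t: 1.23
tool_pos: [317.9, -169.9, 191.3]
tcp_rot: [0.641, -0.641, 0.298, -0.299]
ft_force: [1.6, 0.1, 0.2]
gripper_width: 85.2
t 1.23 pos [ 317.9 -169.9  191.3] jaw yaw -50.0 y-axis [ 0.001 -0.    -1.   ] F [1.6 0.1 0.2] w 85.2 q [-0.49 -0.01 -0.39  1.19  0.    1.95]
shift [-157.2   71.4  283.7] dist 332.0 turn -15.2 alts [-15.2 164.8]
```

```bash
python3 -m pendant '[85,-157,90,284,-15, 85,-157,90,284,-15, 85,-157,90,284,-15, 85,-157,90,284,-15, 85,-157,90,284,-15]'; python3 plan.py 434 133 1 -34.8
python3 - <<'E'
from h import *
t=Cam("top");s=Cam("side")
t.crop("pics/a1.png",240,170,80,75,8); s.crop("pics/a2.png",250,130,90,90,7)
E
```

```text
t: 1.85
tool_pos: [426.2, 111.6, 108.2]
tcp_rot: [0.675, -0.674, 0.211, -0.213]
ft_force: [0.2, -1.4, 1.7]
gripper_width: 84.5
t 1.85 pos [426.2 111.6 108.2] jaw yaw -34.9 y-axis [ 0.003 -0.    -1.   ] F [ 0.2 -1.4  1.7] w 84.5 q [ 0.26  0.22 -0.36  0.99 -0.    2.44]
shift [ -6.1 107.2  21.9] dist 110.0 turn -0.1 alts [-1.000e-01  1.799e+02]
```

View pics/a1.png

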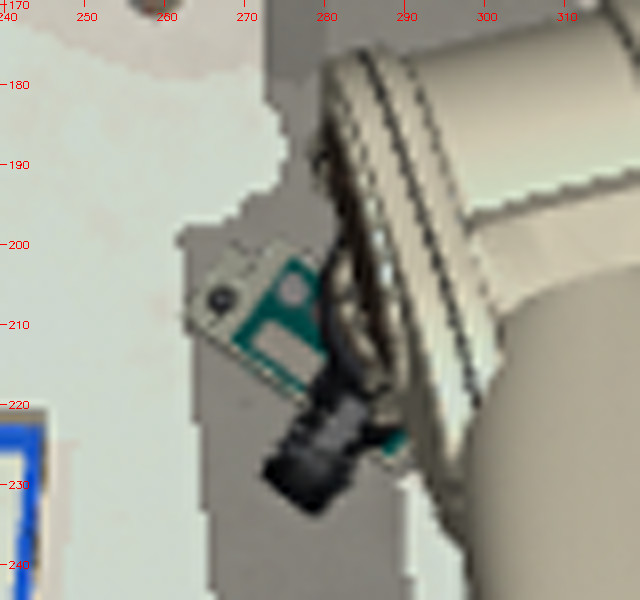

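View pics/a2.png

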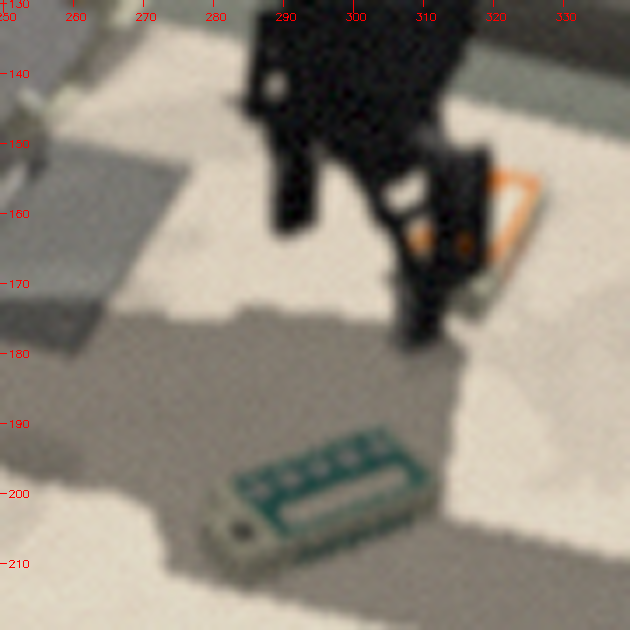

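```bash
python3 -m pendant '[85,-6,25,22,0, 85,-6,60,22,0, 85,-6,85,22,0, 85,-6,98,22,0, 85,-6,106,22,0]' 40; python3 -m pendant '[40,0,0,0,0, 40,0,0,0,0, 40,0,0,0,0, 40,0,0,0,0, 40,0,0,0,0]' 40;  python3 plan.py 434 133 1 -34.8
```

```text
t: 2.58
tool_pos: [434.4, 135.5, 0.8]
tcp_rot: [0.676, -0.675, 0.21, -0.21]
ft_force: [-0.5, -0.2, -0.4]
gripper_width: 85.1
t: 3.2
tool_pos: [435.4, 135.7, 1.8]
tcp_rot: [0.676, -0.674, 0.209, -0.211]
ft_force: [-0.9, -0.7, 5.8]
gripper_width: 46.8
t 3.2 pos [435.4 135.7   1.8] jaw yaw -34.6 y-axis [ 0.003  0.002 -1.   ] F [-0.9 -0.7  5.8] w 46.8 q [ 0.3   0.4  -0.45  0.72  0.    2.48]
shift [ 0.4  0.8 -3. ] dist 3.0 turn 0.2 alts [   0.2 -179.8]
```

```bash
python3 -m pendant '[40,0,-40,0,0, 40,0,-100,0,-10, 40,0,-160,0,-20, 40,0,-200,0,-30, 40,0,-220,0,-39.7]'
python3 - <<'E'
from plan import *
c=WF(M,(2,0,24))[0]; print("centre",c)
yv=np.array([-np.sin(M[2]),np.cos(M[2]),0])
T=c+2.9*yv-[0,0,8.2]; print("TCP",T); plan(T+[0,0,60],5.04)
E
```

```text
t: 3.82
tool_pos: [435.5, 135.7, 224.6]
tcp_rot: [0.707, -0.705, -0.036, 0.031]
ft_force: [-0.2, -0.2, -2.6]
gripper_width: 47.0
centre [631.93747936  -2.89552196 133.78460969]
TCP [ 6.31682711e+02 -6.73449752e-03  1.25584610e+02]
t 3.83 pos [435.5 135.7 224.6] jaw yaw 5.5 y-axis [ 0.007  0.003 -1.   ] F [-0.2 -0.2 -2.6] w 47.0 q [ 0.3   0.15 -0.12  1.29  0.    1.78]
shift [ 182.1   40.1 -153.9] dist 242.0 turn 0.4 alts [   0.4 -179.6]
```

```bash
python3 -m pendant '[40,60,10,-40,0, 40,120,20,-90,0.4, 40,170,40,-145,0.4, 40,182,40,-154,0.4, 40,182,40,-154,0.4]'
python3 - <<'E'
from plan import *
o=get_obs(); plan([631.7,0,185.6],5.04)
t=Cam("top");s=Cam("side")
Rt=R(o["tcp_rot"]); a=np.arctan2(Rt[1,0],Rt[0,0]); yv=np.array([-np.sin(a),np.cos(a),0])
c=o["tool_pos"]-2.9*yv+[0,0,8.2]
out=[(-24,-52),(24,-52),(24,40),(10,40),(10,52),(-24,52)]
pts=[FF((c[0],c[1],a),[(x,y,c[2]+z)])[0] for z in(-10,10) for x,y in out]
t.crop("pics/b1.png",285,105,80,70,9,t.proj(pts)); s.crop("pics/b2.png",215,85,90,75,8,s.proj(pts))
E
```

```text
t: 4.45
tool_pos: [632.7, -3.0, 181.9]
tcp_rot: [0.707, -0.706, -0.031, 0.029]
ft_force: [-0.7, 0.8, -1.0]
gripper_width: 46.9
t 4.45 pos [632.7  -3.  181.9] jaw yaw 4.8 y-axis [ 0.003  0.003 -1.   ] F [-0.7  0.8 -1. ] w 46.9 q [-0.01  0.53  0.3   1.34  0.    1.48]
shift [-0.7 -3.7  3.1] dist 5.0 turn -0.2 alts [ -0.2 179.8]
```

View pics/b1.png

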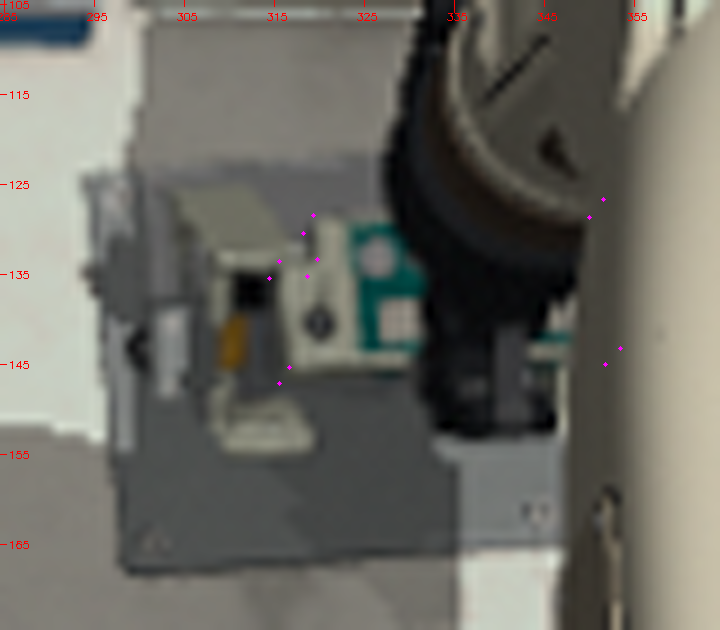

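View pics/b2.png

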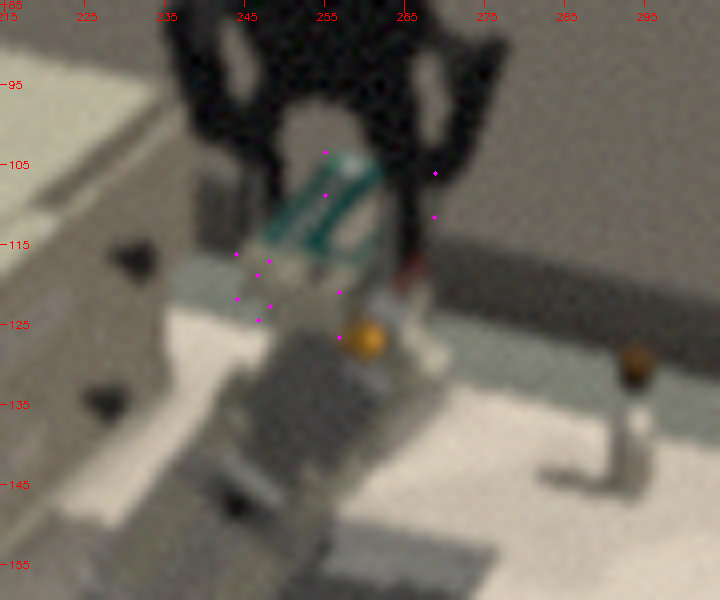

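Run:
```python
from plan import *
t=Cam("top"); o=get_obs()
t.crop("pics/b3.png",305,118,40,36,18)
c0=o["tool_pos"]; zt=c0[2]+18.2
a=M[2]
def loc(p): 
    d=(p-c0)[:2]; return (np.cos(a)*d[0]+np.sin(a)*d[1],-np.sin(a)*d[0]+np.cos(a)*d[1])
for n,uv in {"panel++":(323.4,129.2),"panel-+":(324.3,143.2),"body-+":(317.9,145.6),"cut":(319.3,133)}.items(): print(n,np.round(loc(t.at(uv,zt)),1))
```

```text
panel++ [22.  22.9]
panel-+ [-18.2  24.3]
body-+ [-23.9  42.8]
cut [11.8 35.4]
```

View pics/b3.png

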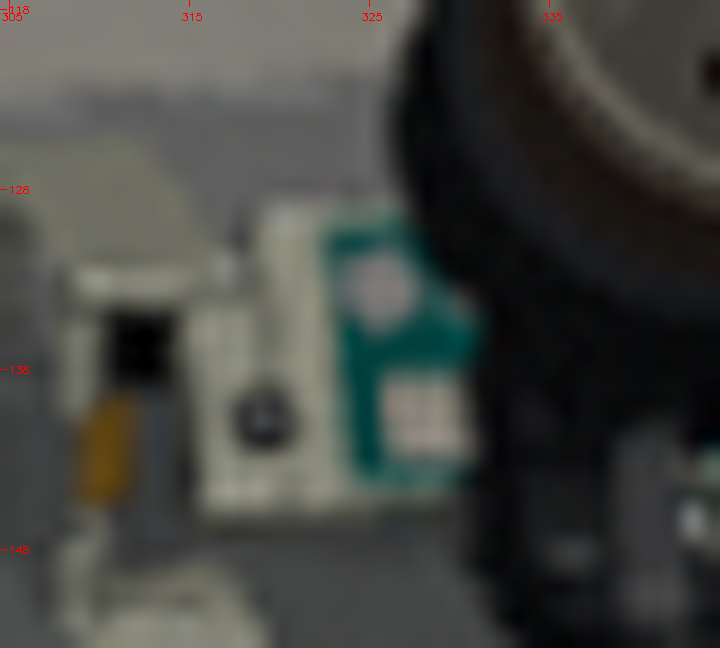

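Run:
```python
from plan import *
t=Cam("top"); o=get_obs(); c0=o["tool_pos"]; zt=c0[2]+18.2; a=M[2]
def loc(p): 
    d=(p-c0)[:2]; return np.array((np.cos(a)*d[0]+np.sin(a)*d[1],-np.sin(a)*d[0]+np.cos(a)*d[1]))
for n,uv,e in [("body-+",(315.3,146.1),(-24,52)),("cut+",(314.8,134.2),(10,52)),("cut",(318.7,134.2),(10,40)),("++",(318.8,129.2),(24,40)),("panel++",(322.7,130.6),(20.4,27.7)),("panel-+",(324.4,144.6),(-20.4,27.7))]: print(n,np.round(loc(t.at(uv,zt)),1),(loc(t.at(uv,zt))-e).round(1))
```

```text
body-+ [-25.1  49.9] [-1.1 -2.1]
cut+ [ 8.9 48.1] [-1.1 -3.9]
cut [ 8.2 37.2] [-1.8 -2.8]
++ [22.5 35.5] [-1.5 -4.5]
panel++ [17.8 25. ] [-2.6 -2.7]
panel-+ [-22.4  24.2] [-2.  -3.5]
```

Run:
```python
from plan import *
yv=np.array([-np.sin(M[2]),np.cos(M[2]),0])
for w in (75,45,30,24):
    T=WF(M,(1.5,0,w))[0]+3.1*yv+[1,0,-8.2]; print(w,T.round(1)); plan(T,5.04)
```

```text
75 [606.8  -2.1 169.5]
t 4.65 pos [630.8   0.7 186.1] jaw yaw 5.1 y-axis [ 0.007  0.003 -1.   ] F [0.3 0.5 0.1] w 47.3 q [-0.    0.52  0.3   1.34  0.    1.48]
shift [-24.2  16.4  -0.7] dist 29.0 turn 0.1 alts [ 1.000e-01 -1.799e+02]
45 [621.8  -0.8 143.5]
t 4.65 pos [630.8   0.7 186.1] jaw yaw 5.1 y-axis [ 0.007  0.003 -1.   ] F [0.3 0.5 0.1] w 47.3 q [-0.    0.52  0.3   1.34  0.    1.48]
shift [-9.4 42.5 -0.8] dist 44.0 turn 0.1 alts [ 1.000e-01 -1.799e+02]
30 [ 6.292e+02 -1.000e-01  1.305e+02]
t 4.65 pos [630.8   0.7 186.1] jaw yaw 5.1 y-axis [ 0.007  0.003 -1.   ] F [0.3 0.5 0.1] w 47.3 q [-0.    0.52  0.3   1.34  0.    1.48]
shift [-2.  55.5 -0.9] dist 56.0 turn 0.1 alts [ 1.000e-01 -1.799e+02]
24 [6.322e+02 2.000e-01 1.253e+02]
t 4.65 pos [630.8   0.7 186.1] jaw yaw 5.1 y-axis [ 0.007  0.003 -1.   ] F [0.3 0.5 0.1] w 47.3 q [-0.    0.52  0.3   1.34  0.    1.48]
shift [ 0.9 60.7 -0.9] dist 61.0 turn 0.1 alts [ 1.000e-01 -1.799e+02]
```

```bash
python3 -m pendant '[40,-24,14,-1,0, 40,-12,38,-1,0, 40,-2,55,-1,0, 40,0.5,59,-1,0, 40,0.5,59,-1,0]'
python3 - <<'E'
from plan import *
t=Cam("top");s=Cam("side")
yv=np.array([-np.sin(M[2]),np.cos(M[2]),0])
plan(WF(M,(1.5,0,24))[0]+3.1*yv+[1,0,-8.2],5.04)
t.crop("pics/c1.png",285,110,60,50,13); s.crop("pics/c2.png",225,95,60,60,10)
E
```

```text
t: 5.28
tool_pos: [632.0, 0.4, 127.3]
tcp_rot: [0.707, -0.705, -0.034, 0.029]
ft_force: [-0.4, -0.3, -0.3]
gripper_width: 47.2
t 5.38 pos [6.320e+02 1.000e-01 1.279e+02] jaw yaw 5.1 y-axis [ 0.008  0.003 -1.   ] F [-0.8 -0.7  0.3] w 47.2 q [-0.    0.55  0.2   1.21  0.    1.48]
shift [ 0.2  2.5 -0. ] dist 3.0 turn 0.1 alts [ 1.000e-01 -1.799e+02]
```

View pics/c1.png

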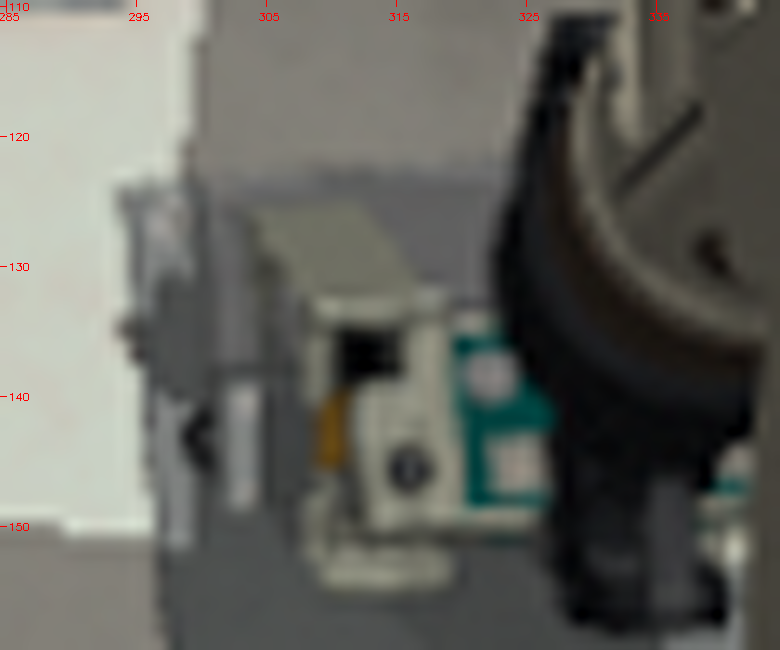

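View pics/c2.png

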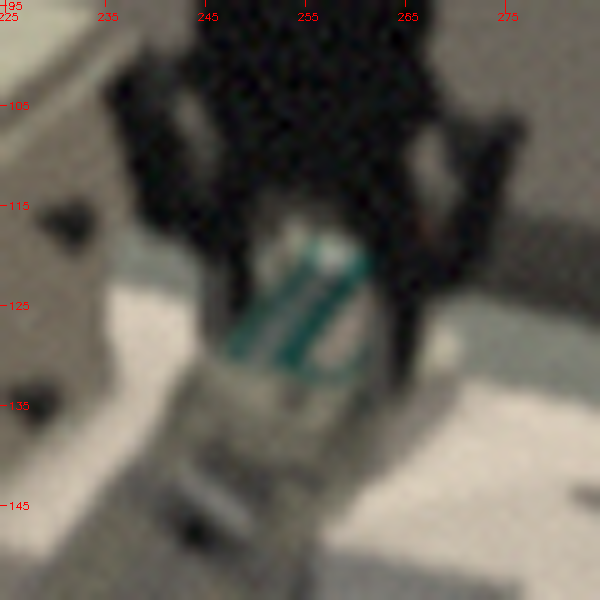

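```bash
cat > ov.py <<'E'
from plan import *
OUT=[(-24,-52),(24,-52),(24,40),(10,40),(10,52),(-24,52)]
def flat(c,a): return [FF((c[0],c[1],a),[(x,y,c[2]+z)])[0] for z in(-10,10) for x,y in OUT]+[FF((c[0],c[1],a),[(x,y,c[2]+10)])[0] for x,y in [(20.4,27.7),(-20.4,27.7)]]
def tilt(u,y,w): return [WF(M,(u+a,y+b,w+z))[0] for z in(-10,10) for a,b in OUT]+[WF(M,(u+a,y+b,w+10))[0] for a,b in [(20.4,27.7),(-20.4,27.7)]]
E
python3 - <<'E'
from ov import *
t=Cam("top");s=Cam("side");o=get_obs();print(o["tool_pos"])
yv=np.array([-np.sin(M[2]),np.cos(M[2]),0])
c=o["tool_pos"]-3.1*yv+[-1.5,0,8.2]
p=flat(c,M[2])
t.crop("pics/d1.png",300,125,35,32,20,t.proj(p)); s.crop("pics/d2.png",235,105,50,50,12,s.proj(p))
print(t.proj(p).round(1).tolist())
E
```

```text
[ 6.32023813e+02 -2.16561929e-02  1.27862012e+02]
[[346.7, 150.1], [345.0, 134.4], [314.5, 136.3], [314.9, 140.8], [310.9, 141.1], [311.9, 152.3], [348.2, 148.5], [346.4, 132.6], [315.4, 134.4], [315.9, 139.1], [311.8, 139.3], [312.9, 150.7], [319.7, 135.4], [321.1, 148.9]]
```

View pics/d1.png

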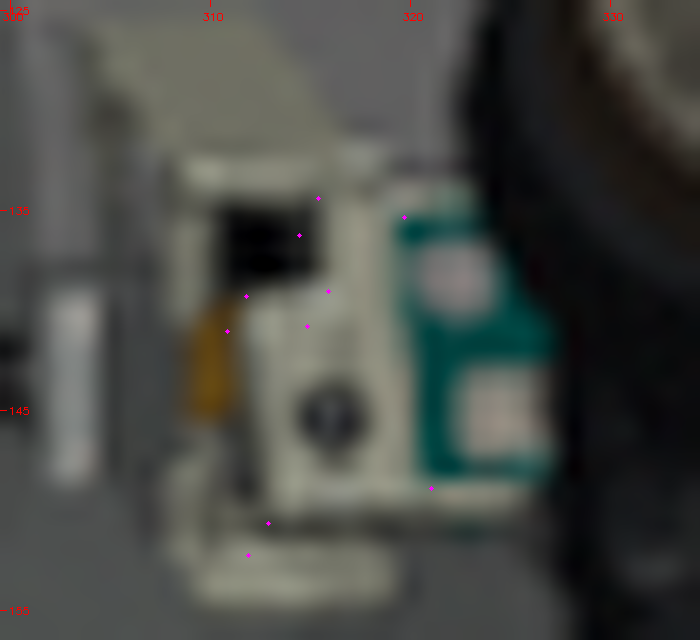

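View pics/d2.png

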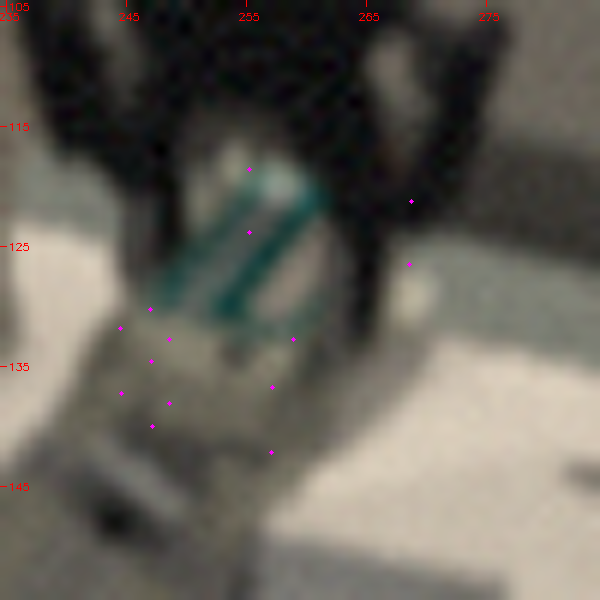

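```bash
python3 -m pendant '[40,0.5,2,0,0, 40,1.5,4,0,0, 40,1.5,4,0,0]'
python3 - <<'E'
from plan import *
plan([632,0,125],5.04)
E
```

```text
t: 5.85
tool_pos: [632.4, 0.3, 123.4]
tcp_rot: [0.708, -0.705, -0.034, 0.03]
ft_force: [-4.8, 0.1, 1.0]
gripper_width: 47.3
t 5.85 pos [6.324e+02 3.000e-01 1.234e+02] jaw yaw 5.1 y-axis [ 0.006  0.004 -1.   ] F [-4.8  0.1  1. ] w 47.3 q [-0.    0.56  0.2   1.2   0.    1.48]
shift [-0.4 -1.6 -0.2] dist 2.0 turn 0.1 alts [ 1.000e-01 -1.799e+02]
```

```bash
python3 -m pendant '[85,-1,0,0,0, 85,-1,0,0,0, 85,-1,0,0,0, 85,-1,0,0,0, 85,-1,0,0,0]'
python3 - <<'E'
from ov import *
t=Cam("top");s=Cam("side");o=get_obs();print(o["tool_pos"],o["gripper_width"],o["ft_force"])
p=tilt(-1.7,0,18)
t.crop("pics/e1.png",300,125,35,32,20,t.proj(p)); s.crop("pics/e2.png",235,105,50,50,12,s.proj(p))
E
```

```text
t: 6.48
tool_pos: [631.6, 0.2, 123.5]
tcp_rot: [0.708, -0.705, -0.034, 0.03]
ft_force: [-0.2, 1.0, -0.3]
gripper_width: 85.1
[6.31495711e+02 1.55158128e-01 1.23437212e+02] 85.03091707186556 [-0.03507509 -0.01322702  0.29377651]
```

View pics/e1.png

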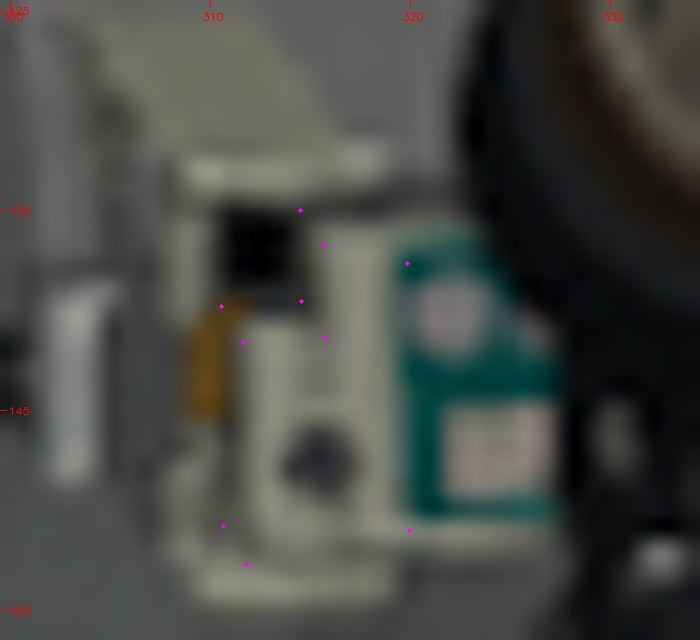

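View pics/e2.png

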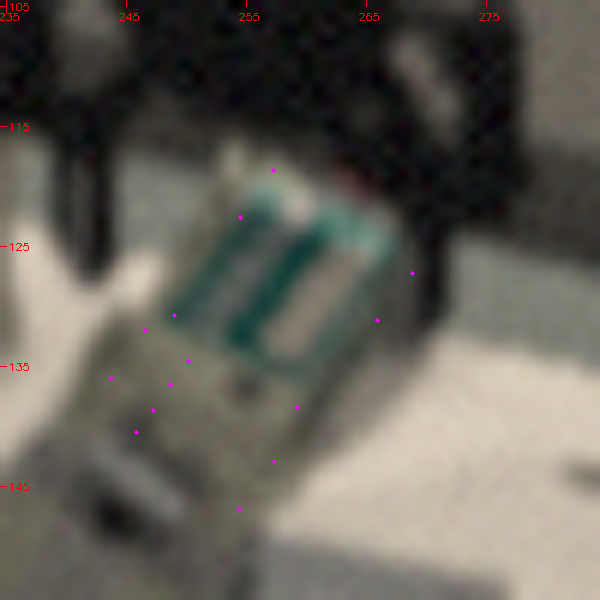

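```bash
python3 -m pendant '[85,0,-20,0,0, 85,0,-55,0,0, 0,0,-90,0,0, 0,-10,-90,0,0, 0,-20,-90,0,0]'
cat > press.py <<'E'
from plan import *
for w in (45,35,28,20,10,0,-6,-7):
    T=WF(M,(0,0,w))[0]-[14.5*np.cos(M[2]),14.5*np.sin(M[2]),0]
    print(w,end=" ");plan(T,5.04)
E
python3 press.py | grep -v "^t" ; python3 press.py | grep pos | tail -1
```

```text
t: 7.2
tool_pos: [610.1, -2.0, 212.6]
tcp_rot: [0.708, -0.705, -0.033, 0.03]
ft_force: [-0.9, 0.0, -0.1]
gripper_width: 32.2
45 t 7.2 pos [610.1  -2.  212.6] jaw yaw 5.1 y-axis [ 0.005  0.004 -1.   ] F [-0.9  0.  -0.1] w 32.2 q [-0.01  0.47  0.28  1.38  0.    1.48]
shift [-5.4 61.6 -3. ] dist 62.0 turn 0.1 alts [ 1.000e-01 -1.799e+02]
35 t 7.2 pos [610.1  -2.  212.6] jaw yaw 5.1 y-axis [ 0.005  0.004 -1.   ] F [-0.9  0.  -0.1] w 32.2 q [-0.01  0.47  0.28  1.38  0.    1.48]
shift [-0.5 70.3 -3. ] dist 70.0 turn 0.1 alts [ 1.000e-01 -1.799e+02]
28 t 7.2 pos [610.1  -2.  212.6] jaw yaw 5.1 y-axis [ 0.005  0.004 -1.   ] F [-0.9  0.  -0.1] w 32.2 q [-0.01  0.47  0.28  1.38  0.    1.48]
shift [ 3.  76.4 -3. ] dist 77.0 turn 0.1 alts [ 1.000e-01 -1.799e+02]
20 t 7.2 pos [610.1  -2.  212.6] jaw yaw 5.1 y-axis [ 0.005  0.004 -1.   ] F [-0.9  0.  -0.1] w 32.2 q [-0.01  0.47  0.28  1.38  0.    1.48]
shift [ 7.  83.3 -3.1] dist 84.0 turn 0.1 alts [ 1.000e-01 -1.799e+02]
10 t 7.2 pos [610.1  -2.  212.6] jaw yaw 5.1 y-axis [ 0.005  0.004 -1.   ] F [-0.9  0.  -0.1] w 32.2 q [-0.01  0.47  0.28  1.38
[... 172 characters left out ...]
-0.1] w 32.2 q [-0.01  0.47  0.28  1.38  0.    1.48]
shift [ 16.9 100.7  -3.1] dist 102.0 turn 0.1 alts [ 1.000e-01 -1.799e+02]
-6 t 7.2 pos [610.1  -2.  212.6] jaw yaw 5.1 y-axis [ 0.005  0.004 -1.   ] F [-0.9  0.  -0.1] w 32.2 q [-0.01  0.47  0.28  1.38  0.    1.48]
shift [ 19.9 105.9  -3.1] dist 108.0 turn 0.1 alts [ 1.000e-01 -1.799e+02]
-7 t 7.2 pos [610.1  -2.  212.6] jaw yaw 5.1 y-axis [ 0.005  0.004 -1.   ] F [-0.9  0.  -0.1] w 32.2 q [-0.01  0.47  0.28  1.38  0.    1.48]
shift [ 20.4 106.8  -3.2] dist 109.0 turn 0.1 alts [ 1.000e-01 -1.799e+02]
-7 t 7.2 pos [610.1  -2.  212.6] jaw yaw 5.1 y-axis [ 0.005  0.004 -1.   ] F [-0.9  0.  -0.1] w 32.2 q [-0.01  0.47  0.28  1.38  0.    1.48]
```

```bash
python3 -m pendant '[0,-5,30,-3,0, 0,-5,50,-3,0, 0,-5,50,-3,0]'
python3 - <<'E'
from ov import *
t=Cam("top");s=Cam("side");o=get_obs();print(o["tool_pos"],o["gripper_width"],o["ft_force"])
p=tilt(-1.7,0,18)
t.crop("pics/f1.png",295,115,60,50,12,t.proj(p)); s.crop("pics/f2.png",235,105,50,50,12,s.proj(p))
E
```

```text
t: 7.58
tool_pos: [602.7, -5.3, 159.3]
tcp_rot: [0.708, -0.705, -0.031, 0.033]
ft_force: [0.3, 0.3, 0.8]
gripper_width: 0.2
[605.03120123  -5.26620849 162.18461403] 0.0017837187202990898 [-0.45144104 -0.07041462  1.10184301]
```

View pics/f1.png

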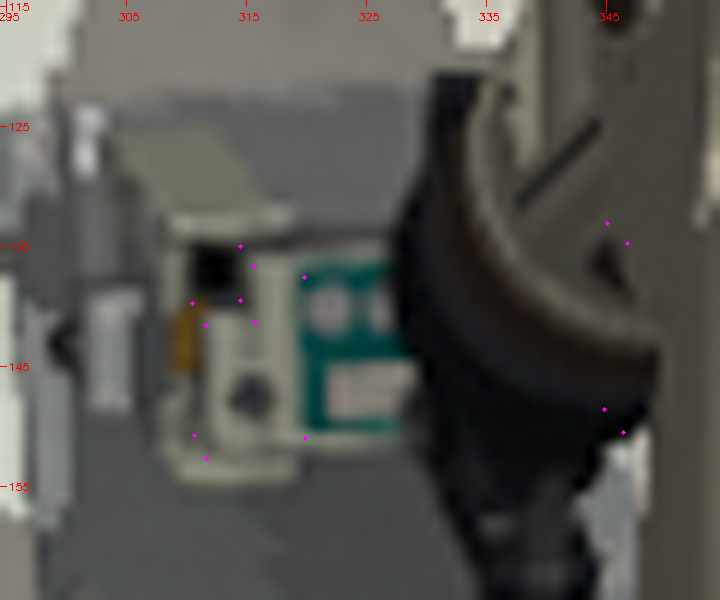

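View pics/f2.png

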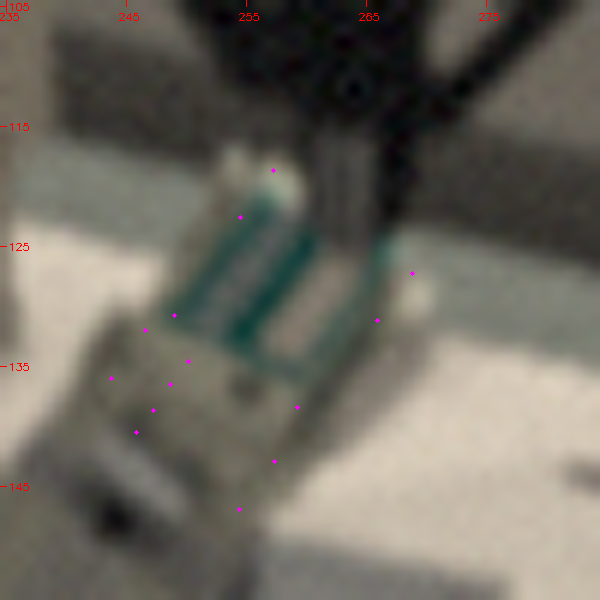

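```bash
python3 -m pendant '[0,4,10,0,0, 0,8,18,0,0, 0,8,25,0,0, 0,10,28,0,0, 0,10,28,0,0]'; python3 press.py | grep -v pos
python3 - <<'E'
from ov import *
t=Cam("top");s=Cam("side");o=get_obs();print(o["tool_pos"],o["gripper_width"],o["ft_force"])
p=tilt(-1.7,0,18)
t.crop("pics/g1.png",295,115,60,50,12,t.proj(p)); s.crop("pics/g2.png",235,105,50,50,12,s.proj(p))
E
```

```text
t: 8.3
tool_pos: [615.9, -4.1, 135.2]
tcp_rot: [0.708, -0.705, -0.034, 0.03]
ft_force: [-0.3, 0.4, 4.3]
gripper_width: -0.3
shift [-10.6 -15.9  -0.1] dist 19.0 turn 0.1 alts [ 1.000e-01 -1.799e+02]
shift [-5.6 -7.2 -0.1] dist 9.0 turn 0.1 alts [ 1.000e-01 -1.799e+02]
shift [-2.2 -1.1 -0.2] dist 2.0 turn 0.1 alts [ 1.000e-01 -1.799e+02]
shift [ 1.8  5.9 -0.2] dist 6.0 turn 0.1 alts [ 1.000e-01 -1.799e+02]
shift [ 6.7 14.6 -0.2] dist 16.0 turn 0.1 alts [ 1.000e-01 -1.799e+02]
shift [11.7 23.2 -0.3] dist 26.0 turn 0.1 alts [ 1.000e-01 -1.799e+02]
shift [14.7 28.5 -0.3] dist 32.0 turn 0.1 alts [ 1.000e-01 -1.799e+02]
shift [15.2 29.3 -0.3] dist 33.0 turn 0.1 alts [ 1.000e-01 -1.799e+02]
[615.86291357  -4.16309393 135.1586247 ] -0.1955565778530861 [-0.3273561   0.55087746  5.30741582]
```

View pics/g2.png

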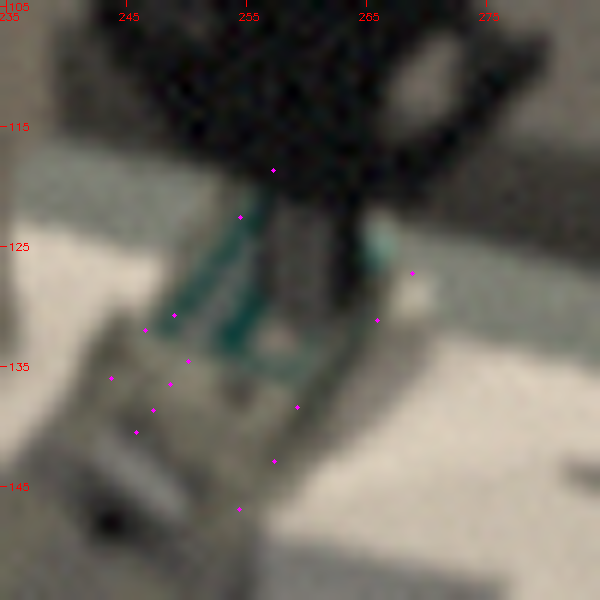

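```bash
python3 -m pendant '[0,2,6,0,0, 0,4,10,0,0, 0,6.7,14.6,0,0]'; python3 press.py | grep pos | tail -1;python3 press.py | grep -v pos|tail -3
python3 - <<'E'
from ov import *
s=Cam("side")
s.crop("pics/g3.png",235,105,50,50,12)
E
```

```text
t: 8.78
tool_pos: [623.0, -3.6, 122.0]
tcp_rot: [0.708, -0.705, -0.034, 0.029]
ft_force: [-3.0, 0.0, 10.2]
gripper_width: -0.3
-7 t 8.78 pos [623.   -3.6 122. ] jaw yaw 5.1 y-axis [ 0.007  0.003 -1.   ] F [-3.   0.  10.2] w -0.3 q [-0.01  0.54  0.16  1.19  0.    1.47]
shift [ 4.6 10.1 -0.1] dist 11.0 turn 0.1 alts [ 1.000e-01 -1.799e+02]
shift [ 7.6 15.3 -0.1] dist 17.0 turn 0.1 alts [ 1.000e-01 -1.799e+02]
shift [ 8.1 16.2 -0.1] dist 18.0 turn 0.1 alts [ 1.000e-01 -1.799e+02]
```

View pics/g3.png

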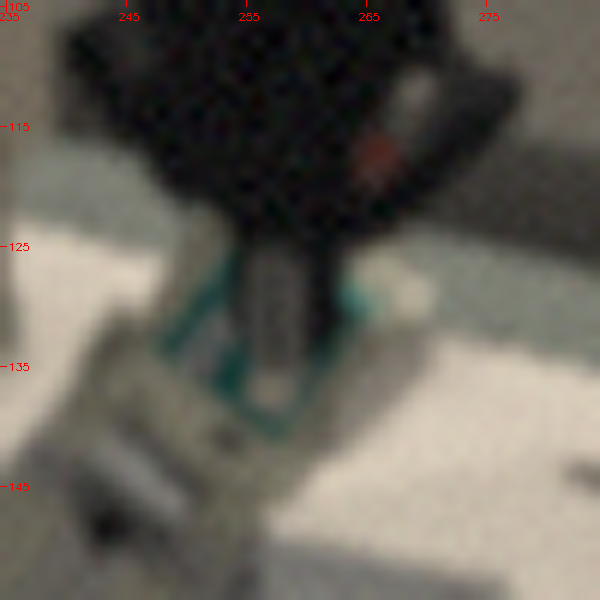

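```bash
python3 -m pendant '[0,2.5,5,0,0, 0,5,10,0,0, 0,7.5,15,0,0, 0,7.5,15,0,0]'; python3 press.py | grep pos | tail -1;python3 press.py | grep -v pos|tail -3
python3 - <<'E'
from ov import *
s=Cam("side");t=Cam("top")
s.crop("pics/g4.png",235,105,50,50,12);t.crop("pics/g5.png",295,115,60,50,12)
E
```

```text
t: 9.32
tool_pos: [631.2, -2.8, 107.7]
tcp_rot: [0.708, -0.705, -0.035, 0.029]
ft_force: [-2.8, -0.5, 7.9]
gripper_width: -0.3
-7 t 9.32 pos [631.2  -2.8 107.7] jaw yaw 5.1 y-axis [ 0.009  0.004 -1.   ] F [-2.8 -0.5  7.9] w -0.3 q [-0.01  0.56  0.17  1.16  0.    1.47]
shift [-3.5 -4.3 -0.1] dist 6.0 turn 0.1 alts [ 1.000e-01 -1.799e+02]
shift [-0.5  0.9 -0.1] dist 1.0 turn 0.1 alts [ 1.000e-01 -1.799e+02]
shift [-0.   1.8 -0.1] dist 2.0 turn 0.1 alts [ 1.000e-01 -1.799e+02]
```

View pics/g4.png

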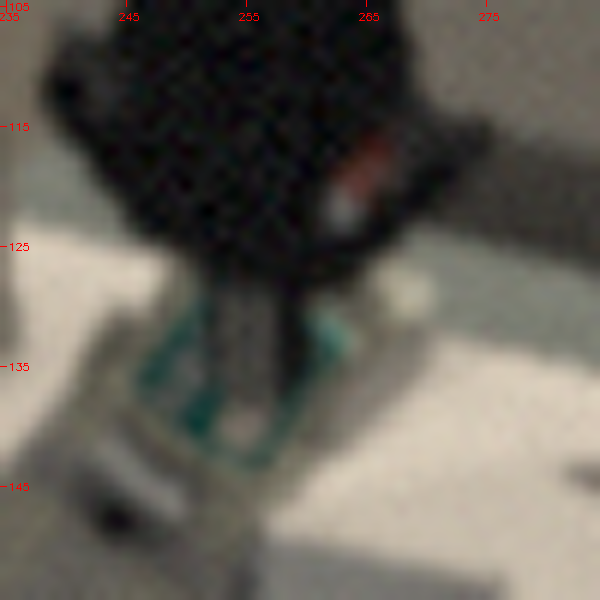

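View pics/g5.png

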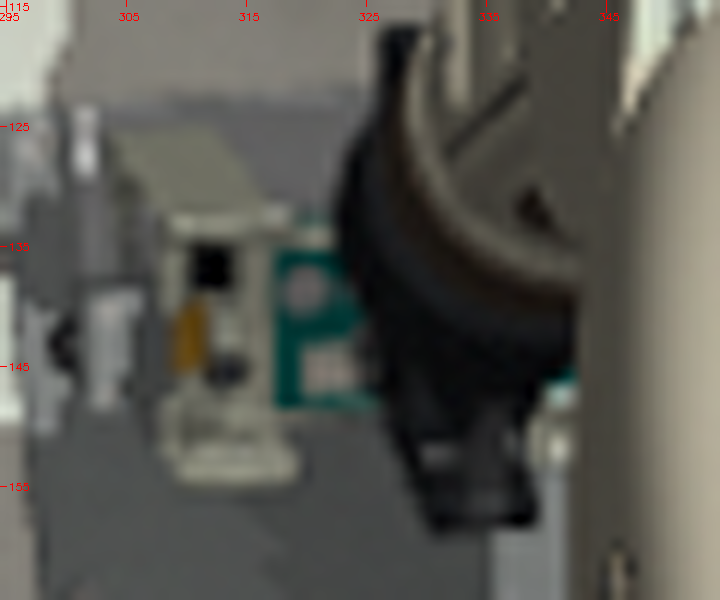

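```bash
python3 -m pendant '[0,1,2,0,0, 0,2,4,0,0, 0,2,4,0,0]'; python3 -m pendant '[0,0,-8,0,0, 0,-10,-40,0,0, 0,-40,-90,0,0, 0,-80,-110,0,0, 0,-120,-110,0,0]'
python3 - <<'E'
from ov import *
s=Cam("side");t=Cam("top");o=get_obs();print(o["tool_pos"],o["t"])
p=tilt(-1.7,0,-10)
s.crop("pics/g6.png",235,105,50,50,12,s.proj(p));t.crop("pics/g7.png",295,115,60,50,12,t.proj(p))
E
```

```text
t: 9.8
tool_pos: [633.0, -2.6, 104.7]
tcp_rot: [0.707, -0.705, -0.035, 0.029]
ft_force: [-2.2, -0.4, 8.1]
gripper_width: 0.1
t: 10.42
tool_pos: [512.7, -13.9, 215.3]
tcp_rot: [0.707, -0.705, -0.036, 0.027]
ft_force: [0.8, -0.5, -0.2]
gripper_width: -0.1
[508.05462613 -14.04361133 213.21833646] 10.525
```

View pics/g6.png

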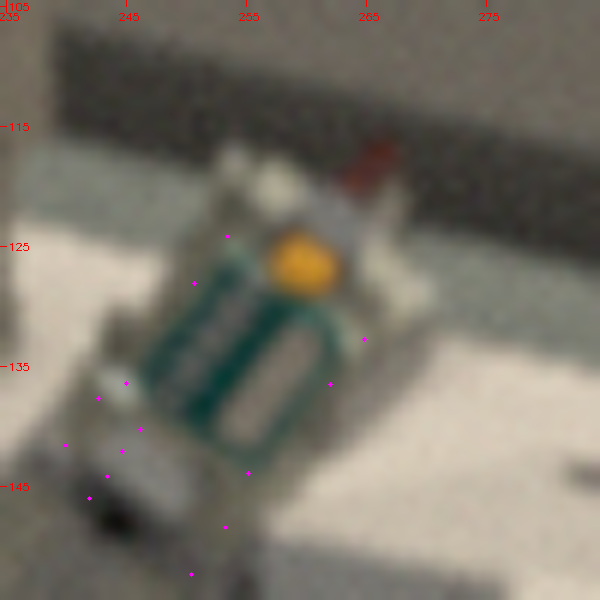

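View pics/g7.png

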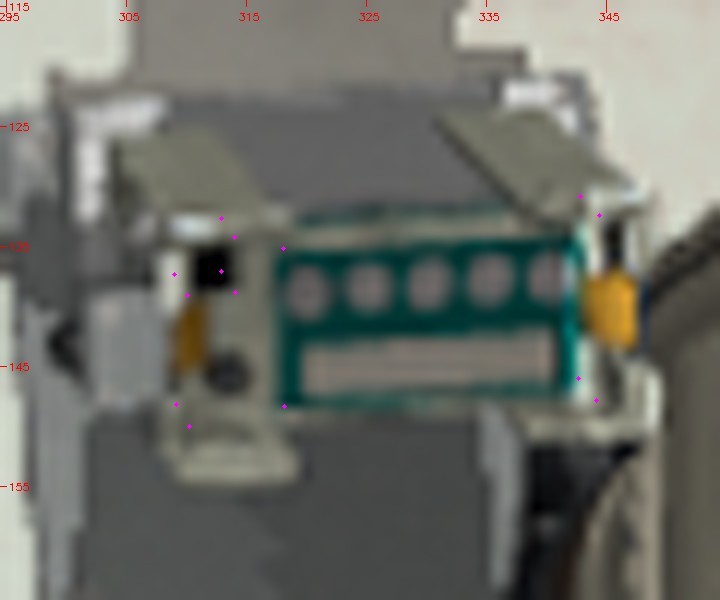

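```bash
python3 plan.py 427.4 401.4 60 -1.7
```

```text
t 10.53 pos [508.1 -14.  213.2] jaw yaw 5.1 y-axis [ 0.005  0.003 -1.   ] F [ 0.3 -0.4  0.1] w 0.0 q [-0.03  0.26 -0.01  1.29  0.    1.45]
shift [-44.1 154.3 420.5] dist 450.0 turn 6.8 alts [   6.8 -173.2]
```

```bash
python3 -m pendant '[85,-30,20,300,3, 85,-30,20,300,6.8, 85,-30,20,300,6.8, 85,-30,20,300,6.8, 85,-30,20,300,6.8]'; python3 plan.py 427.4 401.4 60 -1.7
```

```text
t: 11.15
tool_pos: [451.2, 284.7, 193.2]
tcp_rot: [0.708, -0.706, 0.008, -0.012]
ft_force: [1.3, 0.5, 0.4]
gripper_width: 84.8
t 11.15 pos [451.2 284.7 193.2] jaw yaw -1.6 y-axis [ 0.005  0.003 -1.   ] F [1.3 0.5 0.4] w 84.8 q [0.56 0.32 0.01 1.26 0.   2.16]
shift [-27.7 133.4 115.5] dist 179.0 turn 0.1 alts [ 1.000e-01 -1.799e+02]
```

```bash
python3 -m pendant '[85,-10,45,40,0, 85,-20,85,85,0, 85,-28,120,115,0, 85,-28,133,115,0, 85,-28,133,115,0]'; python3 plan.py 427.4 401.4 1.5 -1.7
python3 - <<'E'
from h import *
s=Cam("side");t=Cam("top")
s.crop("pics/i1.png",225,210,60,80,8);t.crop("pics/i2.png",170,180,60,50,12)
E
```

```text
t: 11.78
tool_pos: [426.6, 399.9, 58.8]
tcp_rot: [0.707, -0.707, 0.009, -0.011]
ft_force: [-0.5, -0.1, 0.1]
gripper_width: 85.2
t 11.78 pos [426.6 399.9  58.8] jaw yaw -1.6 y-axis [ 0.002  0.001 -1.   ] F [-0.5 -0.1  0.1] w 85.2 q [ 0.75  0.53 -0.04  1.   -0.    2.35]
shift [ 0.7 57.3  1.4] dist 57.0 turn 0.1 alts [ 1.000e-01 -1.799e+02]
```

View pics/i1.png

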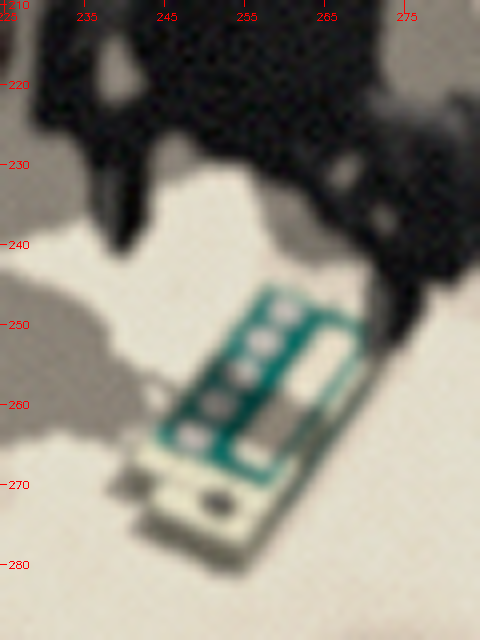

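View pics/i2.png

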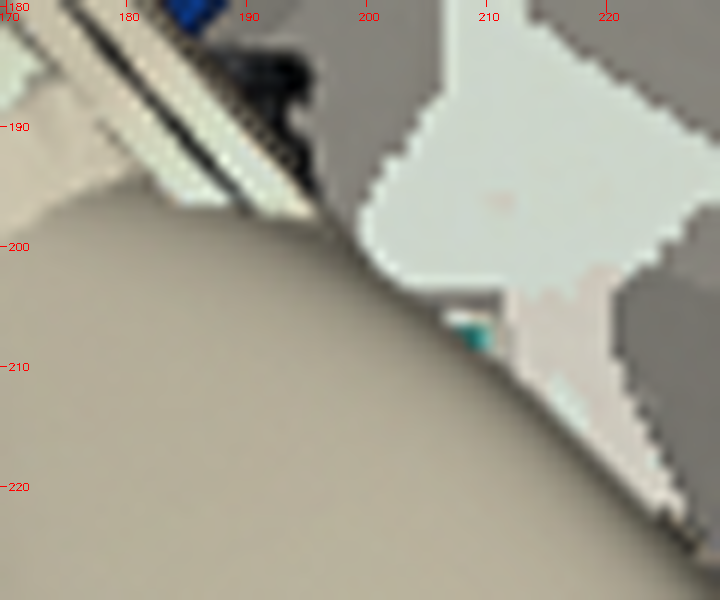

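```bash
python3 -m pendant '[85,1,20,1.4,0, 85,1,40,1.4,0, 85,1,52,1.4,0, 85,1,57,1.4,0, 85,1,57,1.4,0]'; python3 -m pendant '[40,0,0,0,0, 40,0,0,0,0, 40,0,0,0,0, 40,0,0,0,0, 40,0,0,0,0]' 40;  python3 plan.py 427.4 401.4 1.5 -1.7
```

```text
t: 12.5
tool_pos: [429.9, 402.1, 4.8]
tcp_rot: [0.709, -0.705, 0.009, -0.013]
ft_force: [0.2, 0.2, -0.3]
gripper_width: 84.7
t: 13.12
tool_pos: [430.4, 402.6, 5.6]
tcp_rot: [0.709, -0.705, 0.008, -0.013]
ft_force: [0.6, 0.7, 5.5]
gripper_width: 47.1
t 13.12 pos [430.4 402.6   5.6] jaw yaw -1.7 y-axis [ 0.007  0.006 -1.   ] F [0.6 0.7 5.5] w 47.1 q [ 0.75  0.59 -0.08  0.88 -0.    2.35]
shift [-3.   4.  -1.3] dist 5.0 turn -0.0 alts [ -0. 180.]
```

```bash
python3 -m pendant '[40,0,-40,0,0, 40,0,-100,0,0, 40,0,-160,-20,-3, 40,0,-200,-70,-6, 40,0,-210,-130,-6.7]'
python3 - <<'E'
from plan import *
yv=np.array([-np.sin(M[2]),np.cos(M[2]),0])
plan(WF(M,(1,0,80))[0]+1.3*yv+[1,0,-4.4],5.04)
E
```

```text
t: 13.75
tool_pos: [426.2, 271.9, 217.5]
tcp_rot: [0.709, -0.704, -0.036, 0.027]
ft_force: [0.9, -0.2, -0.0]
gripper_width: 46.8
t 13.75 pos [426.2 271.9 217.5] jaw yaw 5.1 y-axis [ 0.012  0.008 -1.   ] F [ 0.9 -0.2 -0. ] w 46.8 q [ 0.57  0.25 -0.02  1.29  0.    2.05]
shift [ 151.9   39.9 -291.1] dist 331.0 turn 0.1 alts [ 1.000e-01 -1.799e+02]
```

```bash
python3 -m pendant '[40,20,0,-60,0, 40,45,5,-115,0, 40,80,10,-165,0, 40,115,15,-215,0, 40,140,20,-265,0]'; python3 -m pendant '[40,15,12,-25,0, 40,15,12,-25,0, 40,15,12,-25,0]'
python3 - <<'E'
from ov import *
yv=np.array([-np.sin(M[2]),np.cos(M[2]),0])
t=Cam("top");s=Cam("side");o=get_obs()
for w in (80,45,30,24): plan(WF(M,(1,0,w))[0]+1.3*yv+[1,0,-4.4],5.04)
c=o["tool_pos"]-1.3*yv+[-1,0,4.4]
t.crop("pics/j1.png",295,125,50,40,15,t.proj(flat(c,M[2])))
s.crop("pics/j2.png",230,90,60,60,10,s.proj(flat(c,M[2])))
E
```

```text
t: 14.38
tool_pos: [590.5, 18.9, 196.3]
tcp_rot: [0.709, -0.704, -0.036, 0.028]
ft_force: [0.9, 0.8, -0.2]
gripper_width: 46.5
t: 14.75
tool_pos: [607.0, -4.2, 183.6]
tcp_rot: [0.709, -0.703, -0.035, 0.028]
ft_force: [-0.5, 0.6, -0.9]
gripper_width: 46.8
t 14.85 pos [607.3  -3.4 184.5] jaw yaw 5.2 y-axis [ 0.011  0.009 -1.   ] F [ 0.6  0.3 -0.6] w 46.9 q [-0.01  0.47  0.21  1.3   0.01  1.47]
shift [-3.4  7.1 -0.5] dist 8.0 turn 0.2 alts [   0.2 -179.8]
t 14.85 pos [607.3  -3.4 184.5] jaw yaw 5.2 y-axis [ 0.011  0.009 -1.   ] F [ 0.6  0.3 -0.6] w 46.9 q [-0.01  0.47  0.21  1.3   0.01  1.47]
shift [13.8 37.6 -0.7] dist 40.0 turn 0.2 alts [   0.2 -179.8]
t 14.85 pos [607.3  -3.4 184.5] jaw yaw 5.2 y-axis [ 0.011  0.009 -1.   ] F [ 0.6  0.3 -0.6] w 46.9 q [-0.01  0.47  0.21  1.3   0.01  1.47]
shift [21.1 50.7 -0.9] dist 55.0 turn 0.2 alts [   0.2 -179.8]
t 14.85 pos [607.3  -3.4 184.5] jaw yaw 5.2 y-axis [ 0.011  0.009 -1.   ] F [ 0.6  0.3 -0.6] w 46.9 q [-0.01  0.47  0.21  1.3   0.01  1.47]
shift [24.  55.9 -0.9] dist 61.0 turn 0.2 alts [   0.2 -179.8]
```

View pics/j1.png

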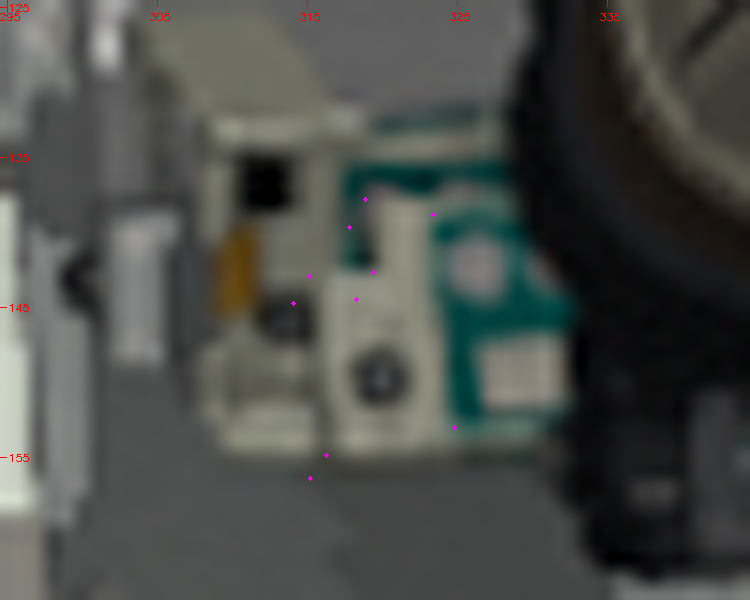

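View pics/j2.png

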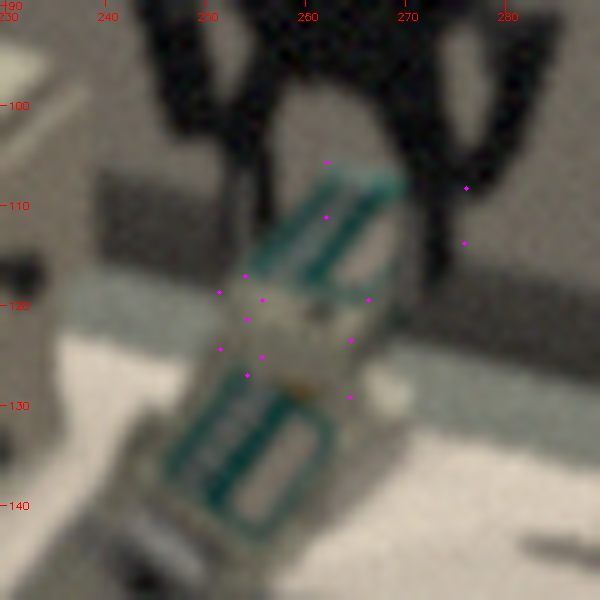

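```bash
python3 -m pendant '[40,4,20,-1,0, 40,13,36,-1,0, 40,20,49,-1,0, 40,24,55,-1,0, 40,24,55,-1,0]'
python3 - <<'E'
from ov import *
yv=np.array([-np.sin(M[2]),np.cos(M[2]),0])
t=Cam("top");s=Cam("side");o=get_obs()
for w in (24,22.5): plan(WF(M,(1,0,w))[0]+1.7*yv+[1,0,-4.4],5.04)
c=o["tool_pos"]-1.3*yv+[-1,0,4.4]
t.crop("pics/k1.png",295,125,50,40,15)
E
```

```text
t: 15.48
tool_pos: [632.0, -1.6, 129.2]
tcp_rot: [0.709, -0.703, -0.036, 0.029]
ft_force: [-0.4, -0.4, -0.4]
gripper_width: 46.4
t 15.57 pos [632.1  -1.9 130.2] jaw yaw 5.2 y-axis [ 0.011  0.009 -1.   ] F [-0.1 -0.2 -1.2] w 46.8 q [-0.01  0.55  0.2   1.21  0.01  1.47]
shift [-0.2  1.3  0.6] dist 1.0 turn 0.2 alts [   0.2 -179.8]
t 15.57 pos [632.1  -1.9 130.2] jaw yaw 5.2 y-axis [ 0.011  0.009 -1.   ] F [-0.1 -0.2 -1.2] w 46.8 q [-0.01  0.55  0.2   1.21  0.01  1.47]
shift [0.6 2.6 0.6] dist 3.0 turn 0.2 alts [   0.2 -179.8]
```

View pics/k1.png

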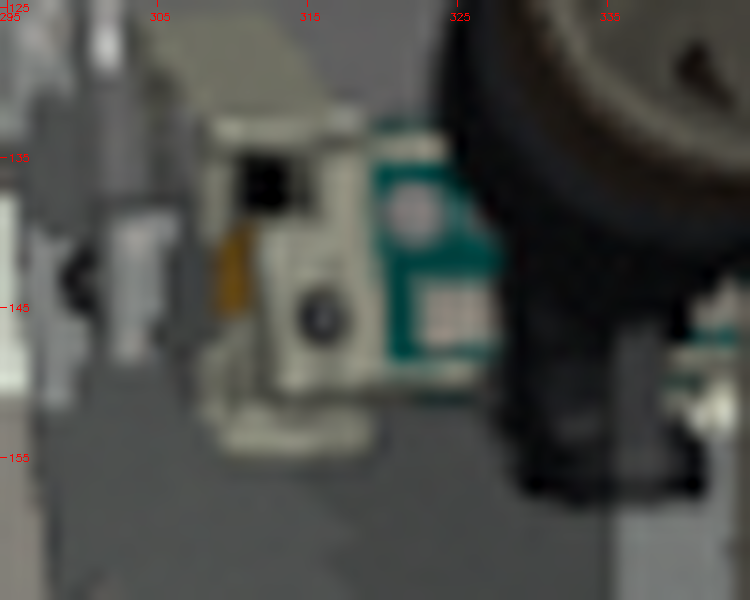

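```bash
python3 -m pendant '[40,0,2,0.5,0, 40,0.5,4,0.5,0, 40,0.5,4,0.5,0]';python3 -m pendant '[85,0,0,0,0, 85,0,0,0,0, 85,0,0,0,0, 85,0,0,0,0, 85,0,0,0,0]'
python3 - <<'E'
from ov import *
t=Cam("top");s=Cam("side");o=get_obs();print(o["tool_pos"],o["gripper_width"],o["ft_force"])
p=tilt(-1.7,0,18)
t.crop("pics/l1.png",300,125,35,32,20,t.proj(p)); s.crop("pics/l2.png",235,105,50,50,12,s.proj(p))
E
```

```text
t: 15.95
tool_pos: [632.4, -0.9, 126.6]
tcp_rot: [0.709, -0.703, -0.036, 0.028]
ft_force: [-2.0, 0.9, 1.5]
gripper_width: 46.9
t: 16.58
tool_pos: [632.5, -1.0, 126.5]
tcp_rot: [0.709, -0.703, -0.036, 0.028]
ft_force: [-0.9, -0.2, 0.2]
gripper_width: 84.8
[632.43730153  -0.93977453 126.54542045] 85.0850854744635 [-1.04930113  0.79004379  0.14519382]
```

View pics/l1.png

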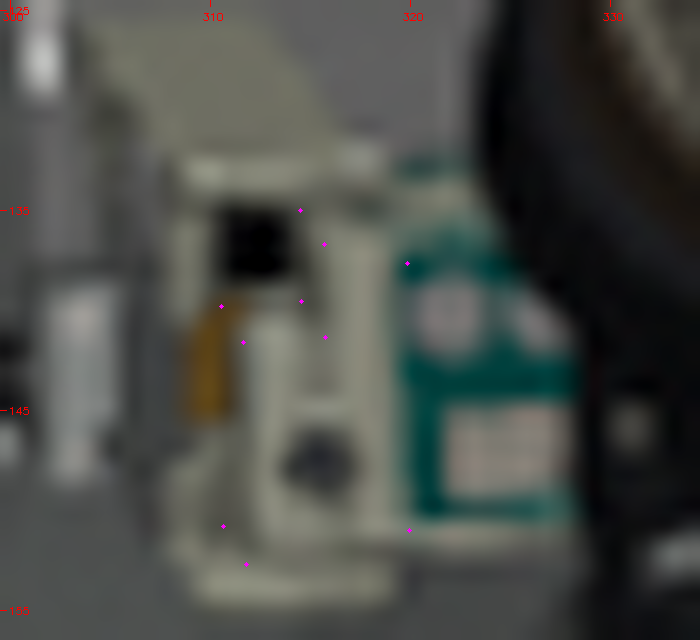

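View pics/l2.png

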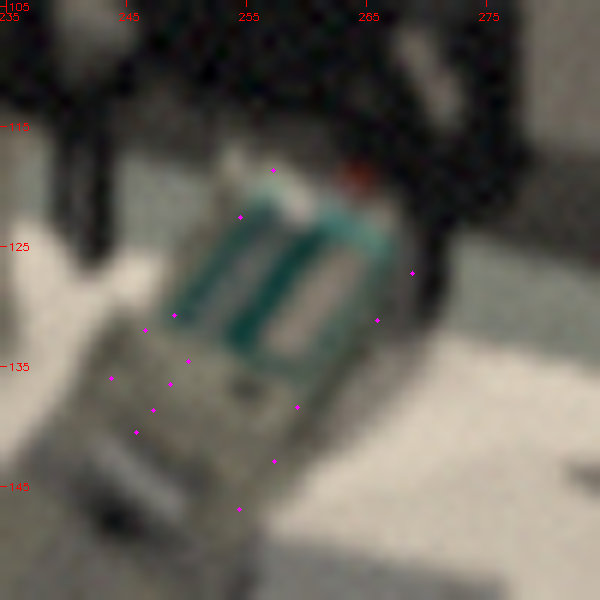

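Same resting state as with the first cassette, so I'll repeat the sequence: raise, close, then press along the well axis.

```bash
python3 -m pendant '[85,0,-20,0,0, 85,0,-50,0,0, 0,-5,-75,-3,0, 0,-20,-75,-3,0, 0,-27,-70,-3,0]'; python3 -m pendant '[0,0,0,0,0, 0,0,20,0,0, 0,0,38,0,0, 0,0,38,0,0]'; python3 press.py | grep pos | tail -1;python3 press.py | grep -v pos
```

```text
t: 17.3
tool_pos: [604.9, -7.1, 196.8]
tcp_rot: [0.709, -0.703, -0.037, 0.027]
ft_force: [0.4, -0.8, 0.5]
gripper_width: 31.8
t: 17.8
tool_pos: [604.3, -6.7, 156.6]
tcp_rot: [0.709, -0.703, -0.035, 0.029]
ft_force: [0.8, 0.4, 0.1]
gripper_width: 0.2
-7 t 17.8 pos [604.3  -6.7 156.6] jaw yaw 5.2 y-axis [ 0.009  0.009 -1.   ] F [0.8 0.4 0.1] w 0.2 q [-0.02  0.48  0.15  1.24  0.01  1.46]
shift [1.1 5.6 1.3] dist 6.0 turn 0.2 alts [   0.2 -179.8]
shift [ 6.  14.3  1.2] dist 16.0 turn 0.2 alts [   0.2 -179.8]
shift [ 9.5 20.4  1.1] dist 23.0 turn 0.2 alts [   0.2 -179.8]
shift [13.4 27.4  1. ] dist 31.0 turn 0.2 alts [   0.2 -179.8]
shift [18.3 36.1  0.9] dist 41.0 turn 0.2 alts [   0.2 -179.8]
shift [23.3 44.8  0.9] dist 50.0 turn 0.2 alts [   0.2 -179.8]
shift [26.2 50.   0.8] dist 56.0 turn 0.2 alts [   0.2 -179.8]
shift [26.7 50.9  0.8] dist 57.0 turn 0.2 alts [   0.2 -179.8]
```

```bash
python3 -m pendant '[0,6,12,1,0, 0,11.5,21,1,0, 0,14.5,28,1,0, 0,18.5,36,1,0, 0,18.5,36,1,0]'; python3 press.py | grep pos | tail -1;python3 press.py | grep -v pos | tail -3
python3 - <<'E'
from ov import *
s=Cam("side");t=Cam("top")
s.crop("pics/m1.png",235,105,50,50,12)
E
```

```text
t: 18.42
tool_pos: [624.9, -3.8, 122.6]
tcp_rot: [0.709, -0.703, -0.037, 0.027]
ft_force: [-1.5, -0.7, 7.5]
gripper_width: -0.1
-7 t 18.43 pos [624.9  -3.8 122.6] jaw yaw 5.2 y-axis [ 0.013  0.009 -1.   ] F [-1.5 -0.7  7.5] w -0.1 q [-0.01  0.54  0.16  1.18  0.01  1.47]
shift [ 2.7 10.6  0.2] dist 11.0 turn 0.2 alts [   0.2 -179.8]
shift [ 5.6 15.8  0.2] dist 17.0 turn 0.2 alts [   0.2 -179.8]
shift [ 6.1 16.7  0.2] dist 18.0 turn 0.2 alts [   0.2 -179.8]
```

View pics/m1.png

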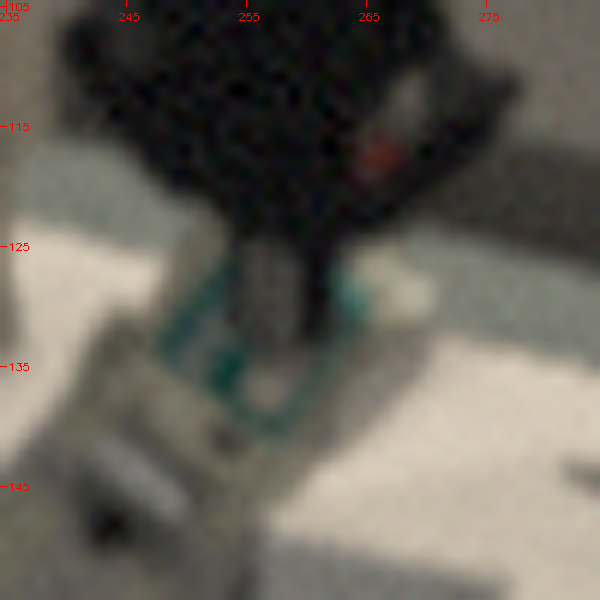

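```bash
python3 -m pendant '[0,2.5,5,0,0, 0,5,10,0,0, 0,7.5,15,0,0, 0,9,19,0,0, 0,9,19,0,0]';python3 -m pendant '[0,0,0.5,0,0]'; python3 press.py | grep pos | tail -1;python3 press.py | grep -v pos | tail -3
python3 - <<'E'
from ov import *
s=Cam("side");t=Cam("top")
s.crop("pics/m2.png",235,105,50,50,12)
t.crop("pics/m3.png",295,115,60,50,12)
E
```

```text
t: 19.15
tool_pos: [635.0, -2.9, 105.3]
tcp_rot: [0.709, -0.704, -0.038, 0.027]
ft_force: [-3.6, -0.6, 7.7]
gripper_width: -0.1
t: 19.27
tool_pos: [634.8, -2.9, 106.0]
tcp_rot: [0.709, -0.704, -0.038, 0.027]
ft_force: [-5.1, -0.1, 6.9]
gripper_width: -0.2
-7 t 19.27 pos [634.8  -2.9 106. ] jaw yaw 5.2 y-axis [ 0.015  0.008 -1.   ] F [-5.1 -0.1  6.9] w -0.2 q [-0.01  0.57  0.17  1.15  0.01  1.47]
shift [-7.  -6.1  0.3] dist 9.0 turn 0.2 alts [   0.2 -179.8]
shift [-4.1 -0.8  0.3] dist 4.0 turn 0.2 alts [   0.2 -179.8]
shift [-3.6  0.   0.3] dist 4.0 turn 0.2 alts [   0.2 -179.8]
```

View pics/m2.png

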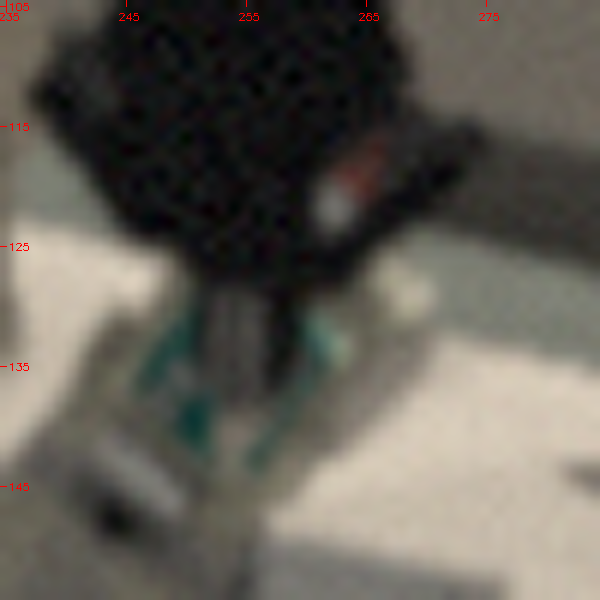

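View pics/m3.png

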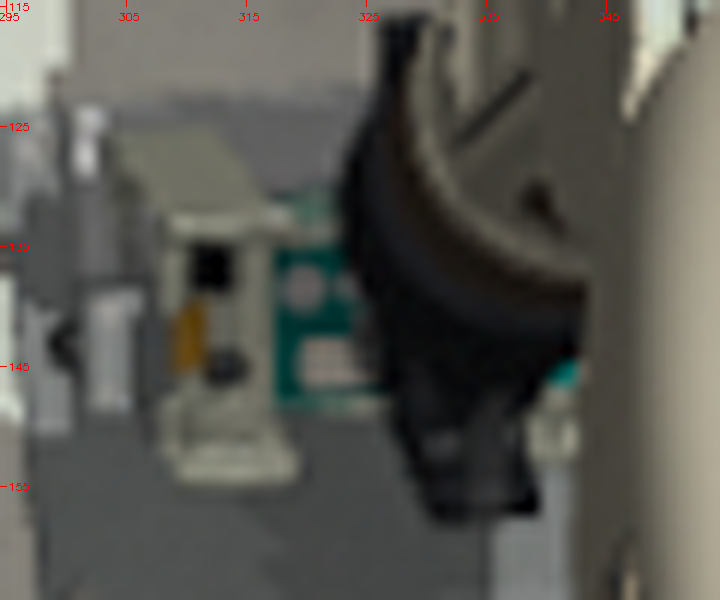

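```bash
python3 -m pendant '[0,-1,-10,0,0, 0,-15,-45,0,0, 0,-45,-90,0,0, 0,-85,-100,0,0, 0,-120,-100,0,0]'
python3 - <<'E'
from ov import *
s=Cam("side");t=Cam("top");o=get_obs();print(o["tool_pos"],o["t"])
p=tilt(-1.7,0,-10)
s.crop("pics/n1.png",235,105,50,50,12,s.proj(p));t.crop("pics/n2.png",295,115,60,50,12,t.proj(p))
E
python3 plan.py 441.5 -85.8 1 3.5
```

```text
t: 20.0
tool_pos: [514.3, -14.8, 206.0]
tcp_rot: [0.709, -0.704, -0.039, 0.025]
ft_force: [-0.3, 0.4, -0.5]
gripper_width: -0.2
[510.91778991 -14.84870808 204.74895723] 20.1
t 20.1 pos [510.9 -14.8 204.7] jaw yaw 5.2 y-axis [ 0.014  0.008 -1.   ] F [ 0.6 -0.2  0.4] w 0.0 q [-0.03  0.27 -0.03  1.26  0.01  1.45]
shift [-78.5 202.2 -65.8] dist 227.0 turn 1.7 alts [   1.7 -178.3]
```

View pics/n1.png

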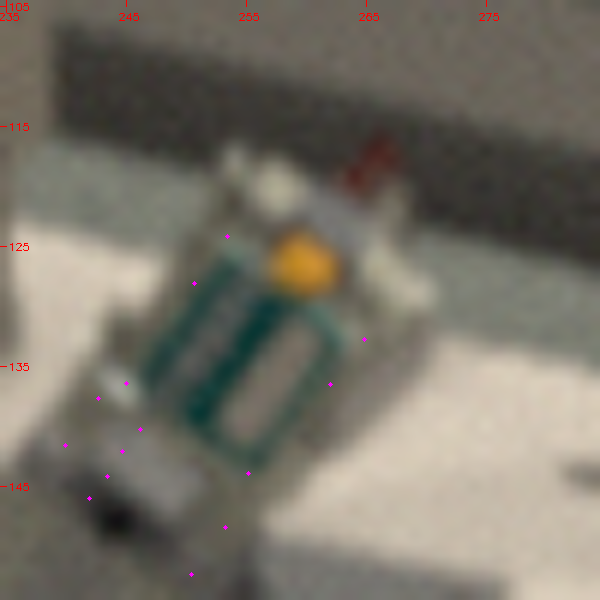

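View pics/n2.png

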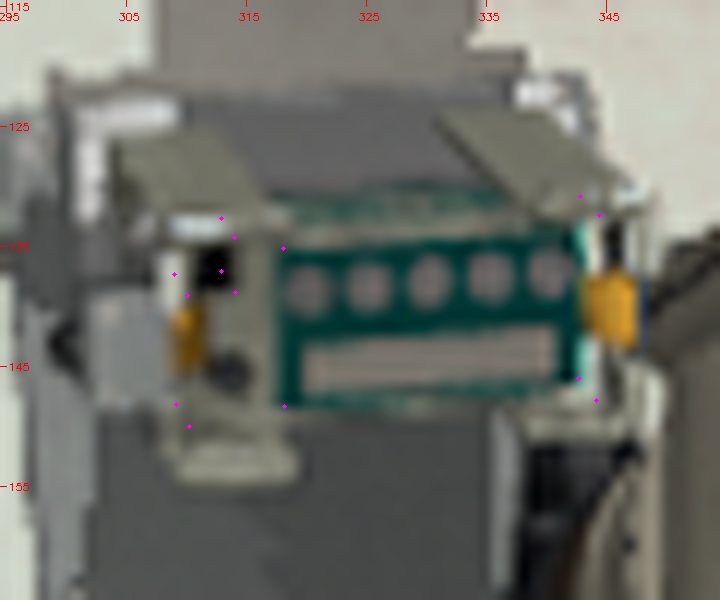

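```bash
python3 -m pendant '[85,-30,20,-25,1.7, 85,-65,60,-55,1.7, 85,-78.5,110,-66,1.7, 85,-78.5,150,-66,1.7, 85,-78.5,150,-66,1.7]'; python3 plan.py 441.5 -85.8 1 3.5
python3 - <<'E'
from h import *
s=Cam("side");t=Cam("top")
s.crop("pics/o1.png",290,120,65,65,10);t.crop("pics/o2.png",320,180,60,50,12)
E
```

```text
t: 20.72
tool_pos: [438.9, -86.2, 50.9]
tcp_rot: [0.71, -0.703, -0.024, 0.018]
ft_force: [-0.4, -0.0, -0.5]
gripper_width: 85.0
t 20.73 pos [438.9 -86.2  50.9] jaw yaw 3.5 y-axis [ 0.008  0.01  -1.   ] F [-0.4 -0.  -0.5] w 85.0 q [-0.2   0.31 -0.43  0.83  0.01  1.31]
shift [ 2.2 49.9 -0.2] dist 50.0 turn -0.0 alts [ -0. 180.]
```

View pics/o1.png

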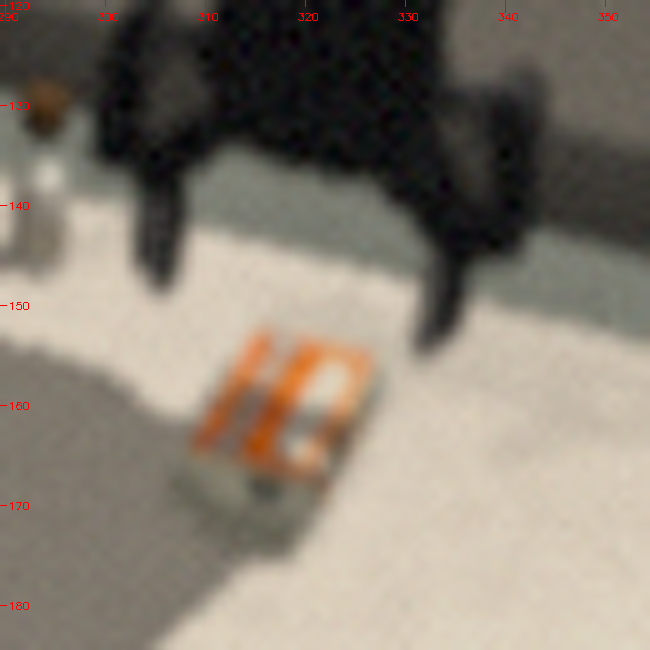

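```bash
python3 -m pendant '[85,2,20,0,0, 85,2,37,0,0, 85,2,45,0,0, 85,2,49,0,0, 85,2,49,0,0]'; python3 -m pendant '[40,0,0,0,0, 40,0,0,0,0, 40,0,0,0,0, 40,0,0,0,0, 40,0,0,0,0]' 40;  python3 plan.py 441.5 -85.8 1 3.5
```

```text
t: 21.45
tool_pos: [445.7, -86.1, 5.6]
tcp_rot: [0.709, -0.704, -0.027, 0.016]
ft_force: [0.4, -0.1, -0.5]
gripper_width: 85.0
t: 22.08
tool_pos: [446.1, -86.2, 6.3]
tcp_rot: [0.709, -0.704, -0.028, 0.016]
ft_force: [-0.5, 0.0, 6.0]
gripper_width: 46.8
t 22.07 pos [446.1 -86.2   6.3] jaw yaw 3.5 y-axis [ 0.017  0.008 -1.   ] F [-0.5  0.   6. ] w 46.8 q [-0.2   0.38 -0.47  0.71  0.01  1.31]
shift [-4.7  5.2  0.6] dist 7.0 turn 0.0 alts [   0. -180.]
```

```bash
python3 -m pendant '[40,0,-40,0,0, 40,0,-100,0,0, 40,10,-155,0,-1.5, 40,50,-180,20,-1.5, 40,100,-190,60,-1.5]'
python3 - <<'E'
from plan import *
yv=np.array([-np.sin(M[2]),np.cos(M[2]),0])
plan(WF(M,(1,0,80))[0]-.6*yv+[1,0,-3.7],5.04)
E
```

```text
t: 22.7
tool_pos: [539.1, -23.9, 200.6]
tcp_rot: [0.708, -0.704, -0.037, 0.022]
ft_force: [1.5, -0.4, -1.0]
gripper_width: 46.7
t 22.7 pos [539.1 -23.9 200.6] jaw yaw 4.8 y-axis [ 0.021  0.007 -1.   ] F [ 1.5 -0.4 -1. ] w 46.7 q [-0.05  0.32  0.03  1.26  0.01  1.44]
shift [65.9 24.  12.2] dist 71.0 turn -0.2 alts [ -0.2 179.8]
```

```bash
python3 -m pendant '[40,40,12,8,0, 40,66,24,12,-0.2, 40,66,24,12,-0.2, 40,66,24,12,-0.2]'
python3 - <<'E'
from ov import *
yv=np.array([-np.sin(M[2]),np.cos(M[2]),0])
t=Cam("top");s=Cam("side");o=get_obs()
for w in (80,45,30,24): plan(WF(M,(1,0,w))[0]-.6*yv+[1,0,-3.7],5.04)
c=o["tool_pos"]+.6*yv+[-1,0,3.7]
t.crop("pics/q1.png",295,125,50,40,15,t.proj(flat(c,M[2])))
s.crop("pics/q2.png",230,90,60,60,10,s.proj(flat(c,M[2])))
E
```

```text
t: 23.2
tool_pos: [603.2, -6.4, 177.5]
tcp_rot: [0.708, -0.704, -0.038, 0.024]
ft_force: [0.2, -0.6, -0.7]
gripper_width: 46.8
t 23.3 pos [603.5  -6.6 178.5] jaw yaw 5.0 y-axis [ 0.021  0.007 -1.   ] F [-0.4 -0.3  0.1] w 47.1 q [-0.01  0.45  0.17  1.27  0.01  1.47]
shift [0.8 0.5 0.5] dist 1.0 turn -0.1 alts [-1.000e-01  1.799e+02]
t 23.3 pos [603.5  -6.6 178.5] jaw yaw 5.0 y-axis [ 0.021  0.007 -1.   ] F [-0.4 -0.3  0.1] w 47.1 q [-0.01  0.45  0.17  1.27  0.01  1.47]
shift [17.6 31.2  0.4] dist 36.0 turn -0.1 alts [-1.000e-01  1.799e+02]
t 23.3 pos [603.5  -6.6 178.5] jaw yaw 5.0 y-axis [ 0.021  0.007 -1.   ] F [-0.4 -0.3  0.1] w 47.1 q [-0.01  0.45  0.17  1.27  0.01  1.47]
shift [24.9 44.3  0.4] dist 51.0 turn -0.1 alts [-1.000e-01  1.799e+02]
t 23.3 pos [603.5  -6.6 178.5] jaw yaw 5.0 y-axis [ 0.021  0.007 -1.   ] F [-0.4 -0.3  0.1] w 47.1 q [-0.01  0.45  0.17  1.27  0.01  1.47]
shift [27.7 49.6  0.3] dist 57.0 turn -0.1 alts [-1.000e-01  1.799e+02]
```

View pics/q1.png

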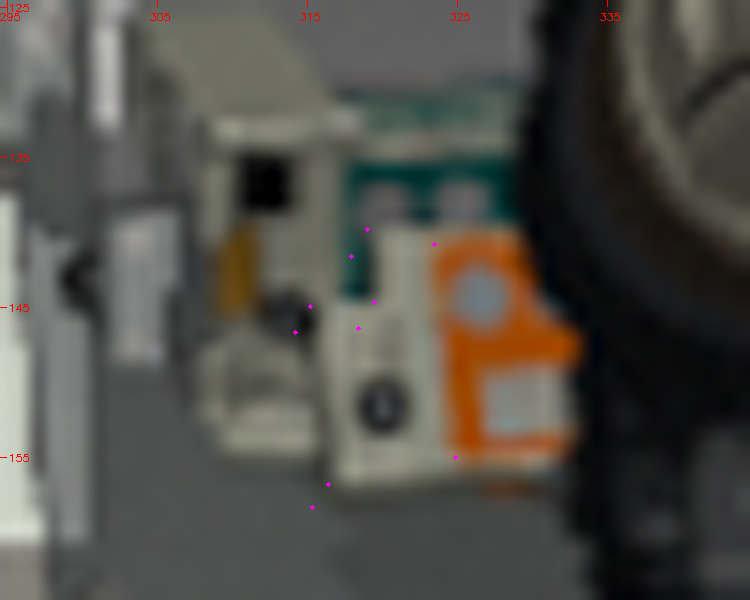

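View pics/q2.png

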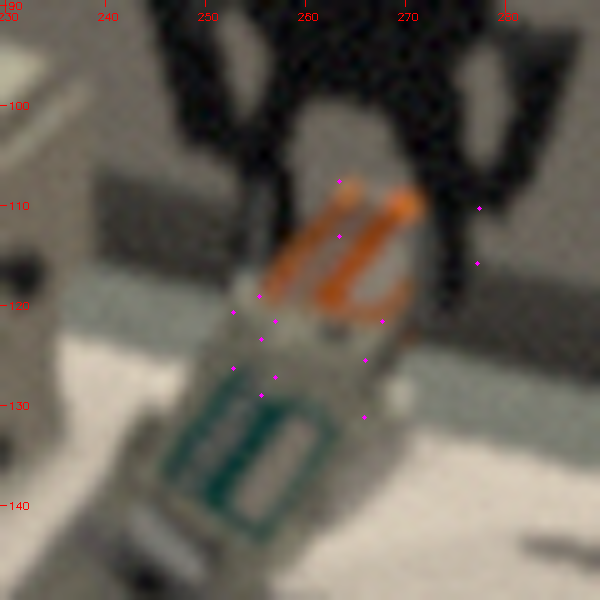

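```bash
python3 -m pendant '[40,7,13,0.7,0, 40,17,30,0.7,0, 40,24,43,0.7,0, 40,27.5,48.5,0.7,0, 40,27.5,48.5,0.7,0]'
python3 - <<'E'
from ov import *
yv=np.array([-np.sin(M[2]),np.cos(M[2]),0])
t=Cam("top");s=Cam("side");o=get_obs()
for w in (24,22.5): plan(WF(M,(1,0,w))[0]-.2*yv+[1,0,-3.7],5.04)
t.crop("pics/r1.png",295,125,50,40,15)
s.crop("pics/r2.png",230,90,60,60,10)
E
```

```text
t: 23.92
tool_pos: [631.8, -3.0, 129.9]
tcp_rot: [0.708, -0.704, -0.038, 0.024]
ft_force: [0.4, 0.6, -0.6]
gripper_width: 47.1
t 24.02 pos [631.9  -3.2 130.8] jaw yaw 5.0 y-axis [ 0.021  0.007 -1.   ] F [-0.5  0.8 -0.7] w 46.9 q [-0.01  0.54  0.19  1.2   0.01  1.48]
shift [0.1 1.2 0. ] dist 1.0 turn -0.1 alts [-1.000e-01  1.799e+02]
t 24.02 pos [631.9  -3.2 130.8] jaw yaw 5.0 y-axis [ 0.021  0.007 -1.   ] F [-0.5  0.8 -0.7] w 46.9 q [-0.01  0.54  0.19  1.2   0.01  1.48]
shift [0.8 2.5 0. ] dist 3.0 turn -0.1 alts [-1.000e-01  1.799e+02]
```

View pics/r1.png

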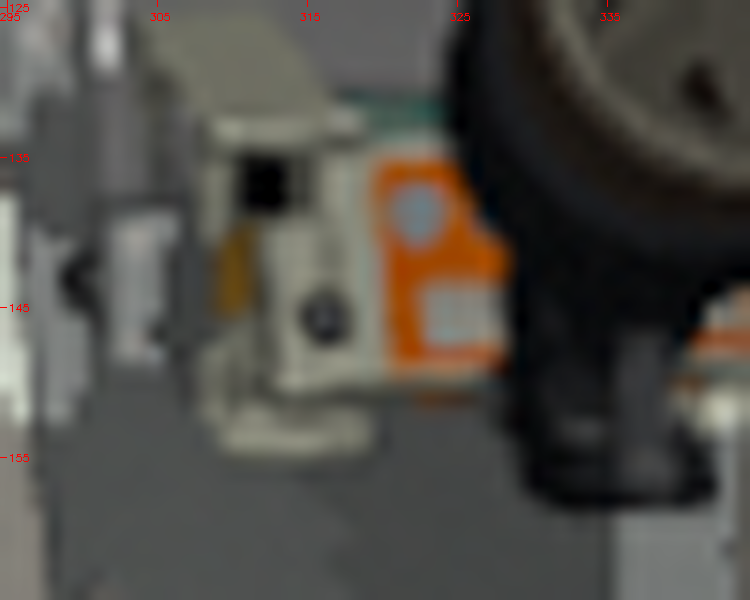

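Same place as for the second one. I'll lower it to contact, release, lift the fingers clear and close them.

```bash
python3 -m pendant '[40,0,2,0,0, 40,0.5,4,0,0, 40,0.5,4,0,0]';python3 -m pendant '[85,0,0,0,0, 85,0,0,0,0, 85,0,0,0,0, 85,0,0,0,0, 85,0,0,0,0]'
python3 - <<'E'
from ov import *
t=Cam("top");s=Cam("side");o=get_obs();print(o["tool_pos"],o["gripper_width"],o["ft_force"])
p=tilt(-1.7,0,18)
t.crop("pics/u1.png",300,125,35,32,20,t.proj(p)); s.crop("pics/u2.png",235,105,50,50,12,s.proj(p))
E
```

```text
t: 24.4
tool_pos: [632.5, -2.7, 127.3]
tcp_rot: [0.709, -0.704, -0.039, 0.023]
ft_force: [-1.6, 2.8, 2.6]
gripper_width: 47.1
t: 25.02
tool_pos: [632.5, -2.8, 127.2]
tcp_rot: [0.709, -0.704, -0.039, 0.023]
ft_force: [0.9, -0.1, -0.2]
gripper_width: 84.8
[632.44850864  -2.72036011 127.24697005] 85.22828397889894 [-0.67087758  1.16875645 -0.07069746]
```

View pics/u1.png

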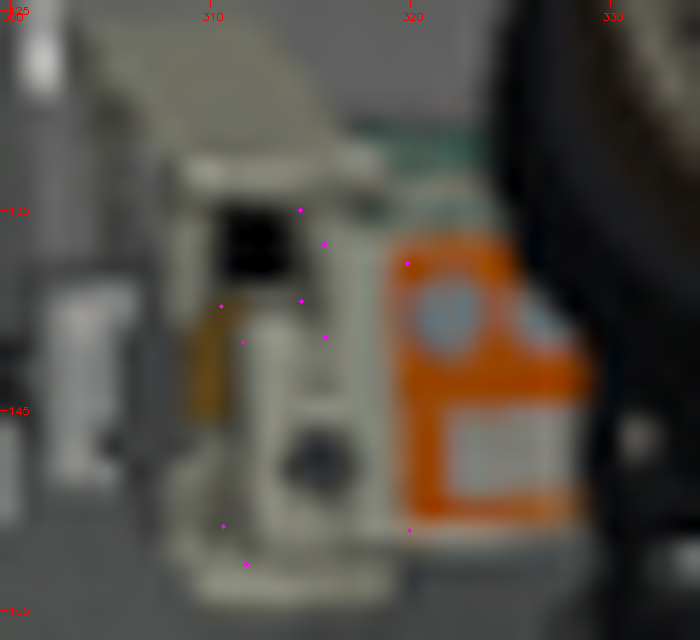

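View pics/u2.png

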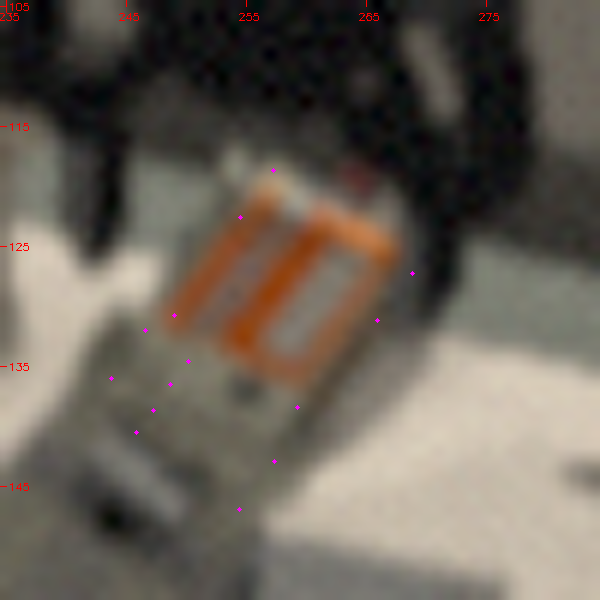

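```bash
python3 -m pendant '[85,0,-20,0,0, 85,0,-50,0,0, 0,-5,-75,-1,0, 0,-20,-75,-1,0, 0,-26,-70,-1,0]'; python3 -m pendant '[0,0,0,0,0, 0,0,20,0,0, 0,1,38,0,0, 0,1,38,0,0]'; python3 press.py | grep pos | tail -1;python3 press.py | grep -v pos
```

```text
t: 25.75
tool_pos: [605.0, -6.6, 197.4]
tcp_rot: [0.709, -0.704, -0.039, 0.023]
ft_force: [-0.0, 0.5, 0.1]
gripper_width: 31.5
t: 26.25
tool_pos: [605.8, -6.1, 157.1]
tcp_rot: [0.709, -0.704, -0.038, 0.024]
ft_force: [-0.1, 0.8, 0.1]
gripper_width: -0.2
-7 t 26.25 pos [605.8  -6.1 157.1] jaw yaw 5.0 y-axis [ 0.019  0.007 -1.   ] F [-0.1  0.8  0.1] w -0.2 q [-0.01  0.47  0.15  1.23  0.01  1.47]
shift [-0.5  6.1  0.9] dist 6.0 turn -0.0 alts [ -0. 180.]
shift [ 4.3 14.9  0.9] dist 15.0 turn -0.0 alts [ -0. 180.]
shift [ 7.7 21.   0.8] dist 22.0 turn -0.0 alts [ -0. 180.]
shift [11.5 28.   0.8] dist 30.0 turn -0.0 alts [ -0. 180.]
shift [16.4 36.8  0.7] dist 40.0 turn -0.0 alts [ -0. 180.]
shift [21.2 45.5  0.7] dist 50.0 turn -0.0 alts [ -0. 180.]
shift [24.1 50.8  0.7] dist 56.0 turn -0.0 alts [ -0. 180.]
shift [24.6 51.6  0.7] dist 57.0 turn -0.0 alts [ -0. 180.]
```

```bash
python3 -m pendant '[0,5,12,1,0, 0,10,21,1,0, 0,13.5,29,1,0, 0,17.5,37,1,0, 0,17.5,37,1,0]'; python3 press.py | grep pos | tail -1;python3 press.py | grep -v pos | tail -3
python3 - <<'E'
from ov import *
s=Cam("side");t=Cam("top")
s.crop("pics/v1.png",235,105,50,50,12)
E
```

```text
t: 26.88
tool_pos: [625.8, -3.3, 122.2]
tcp_rot: [0.709, -0.704, -0.039, 0.023]
ft_force: [0.4, 0.7, 6.7]
gripper_width: -0.1
-7 t 26.88 pos [625.8  -3.3 122.2] jaw yaw 5.0 y-axis [ 0.023  0.007 -1.   ] F [0.4 0.7 6.7] w -0.1 q [-0.01  0.53  0.15  1.16  0.01  1.47]
shift [ 1.7 10.2 -0.2] dist 10.0 turn -0.0 alts [ -0. 180.]
shift [ 4.6 15.5 -0.2] dist 16.0 turn -0.0 alts [ -0. 180.]
shift [ 5.1 16.4 -0.2] dist 17.0 turn -0.0 alts [ -0. 180.]
```

View pics/v1.png

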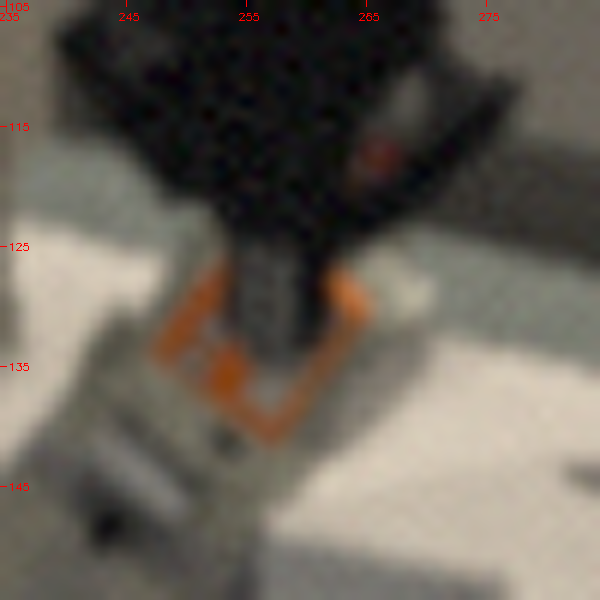

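```bash
python3 -m pendant '[0,2.5,5,0,0, 0,5,10,0,0, 0,7,15,0,0, 0,8.5,19.5,0,0, 0,8.5,19.5,0,0]';python3 press.py | grep pos | tail -1
python3 - <<'E'
from ov import *
s=Cam("side");t=Cam("top")
s.crop("pics/v2.png",235,105,50,50,12)
t.crop("pics/v3.png",295,115,60,50,12)
E
```

```text
t: 27.6
tool_pos: [635.9, -2.4, 104.9]
tcp_rot: [0.708, -0.704, -0.04, 0.022]
ft_force: [-2.9, -0.5, 8.2]
gripper_width: -0.0
-7 t 27.6 pos [635.9  -2.4 104.9] jaw yaw 5.0 y-axis [ 0.026  0.007 -1.   ] F [-2.9 -0.5  8.2] w -0.0 q [-0.01  0.56  0.15  1.14  0.01  1.48]
```

View pics/v3.png

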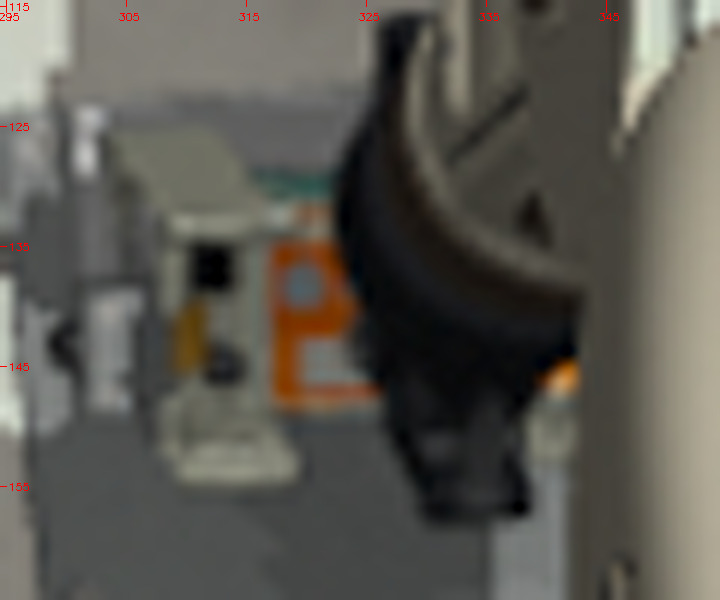

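View pics/v2.png

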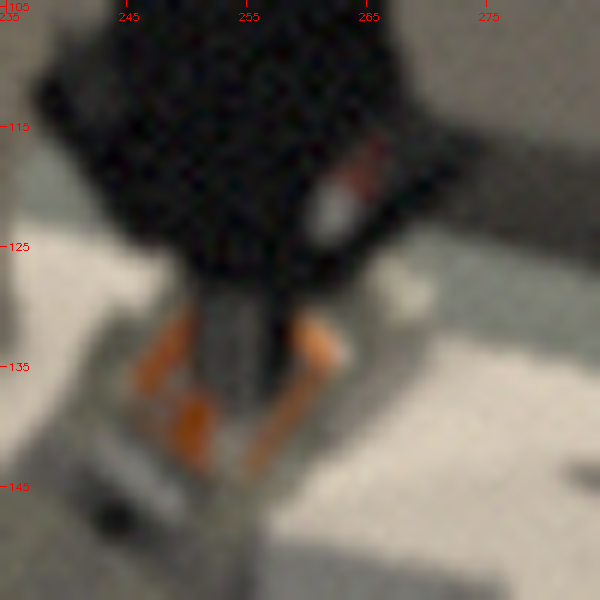

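```bash
python3 -m pendant '[0,0.5,1.5,0,0, 0,0.5,1.5,0,0]'; python3 -m pendant '[0,-1,-10,0,0, 0,-15,-45,0,0, 0,-45,-90,0,0, 0,-95,-110,0,0, 0,-150,-110,0,0]'; python3 -m pendant '[0,-60,0,-40,0, 0,-110,0,-90,0, 0,-150,0,-140,0, 0,-150,0,-180,0, 0,-150,0,-180,0]'
python3 - <<'E'
from ov import *
s=Cam("side");t=Cam("top");o=get_obs();print(o["tool_pos"],o["t"])
p=tilt(-1.7,0,-10)
s.crop("pics/w1.png",235,105,50,50,12,s.proj(p));t.crop("pics/w2.png",295,115,60,50,12,t.proj(p))
cv2.imwrite("pics/w3.png",cv2.resize(t.px[:,:,::-1],None,fx=1.5,fy=1.5)); cv2.imwrite("pics/w4.png",cv2.resize(s.px[:,:,::-1],None,fx=1.5,fy=1.5))
E
```

```text
t: 27.95
tool_pos: [636.1, -2.3, 104.9]
tcp_rot: [0.708, -0.704, -0.04, 0.022]
ft_force: [-5.3, -0.7, 8.5]
gripper_width: -0.1
t: 28.58
tool_pos: [485.0, -16.3, 213.1]
tcp_rot: [0.708, -0.704, -0.043, 0.02]
ft_force: [0.5, 0.6, -0.0]
gripper_width: 0.1
t: 29.2
tool_pos: [351.2, -212.3, 208.0]
tcp_rot: [0.708, -0.705, -0.041, 0.016]
ft_force: [1.0, 0.3, -0.4]
gripper_width: 0.1
[ 351.57056178 -209.29585444  207.58525605] 29.3
```

View pics/w1.png

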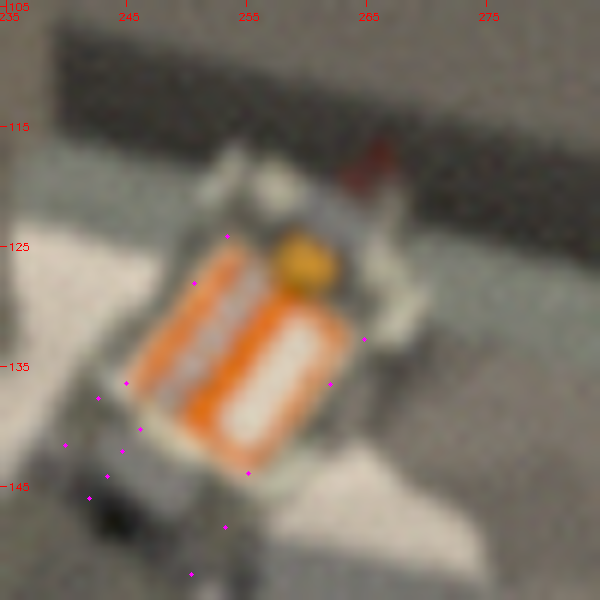

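View pics/w2.png

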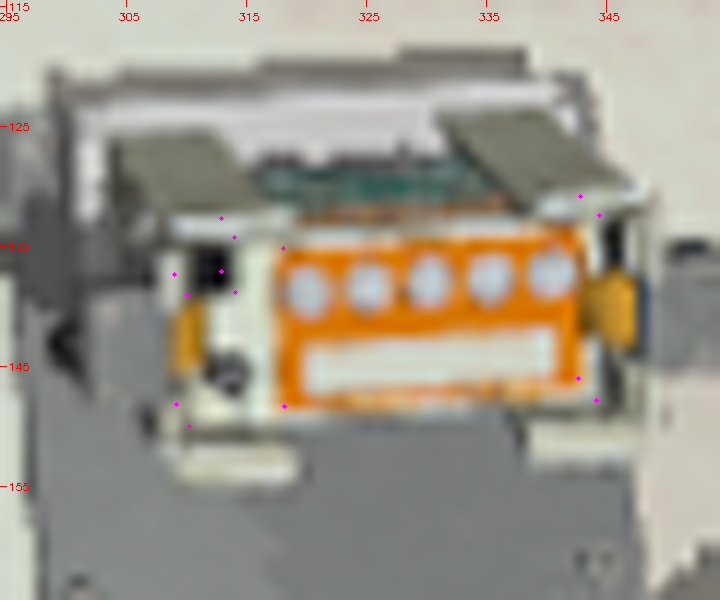

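View pics/w3.png

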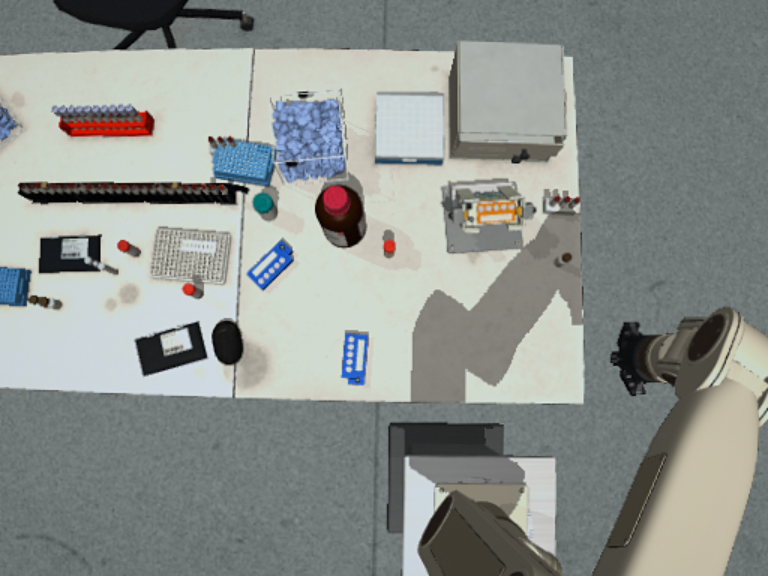

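View pics/w4.png

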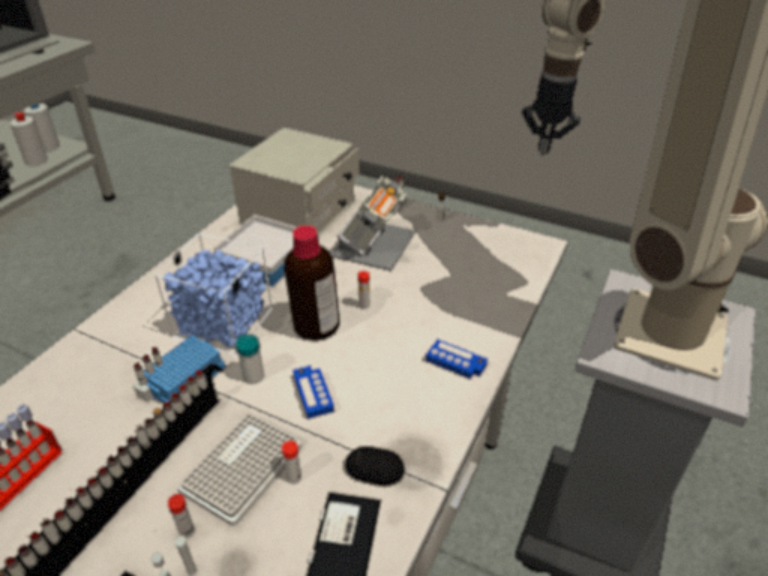

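Run:
```python
from ov import *
s=Cam("side");t=Cam("top")
C=[(20.4,27.7),(20.4,-49),(-20.4,-49),(-20.4,27.7)]
P=lambda w:[WF(M,(-1.2+a,b-0.7,w))[0] for a,b in C]
for w in (0,4,8): print(w,s.proj(P(w)).round(1).tolist(),t.proj(P(w)).round(1).tolist())
s.crop("pics/x1.png",240,118,32,32,20,s.proj(P(0)));t.crop("pics/x2.png",305,125,45,30,17,t.proj(P(0)))
```

```text
0 [[245.0, 136.3], [253.9, 125.1], [263.6, 132.4], [255.2, 143.8]] [[318.4, 135.1], [343.7, 133.5], [343.5, 146.6], [318.5, 148.2]]
4 [[245.6, 135.5], [254.5, 124.3], [264.2, 131.6], [255.7, 143.0]] [[318.6, 135.4], [344.0, 133.9], [343.8, 147.0], [318.7, 148.6]]
8 [[246.2, 134.7], [255.0, 123.5], [264.8, 130.8], [256.3, 142.2]] [[318.9, 135.7], [344.3, 134.2], [344.1, 147.4], [318.9, 149.0]]
```

View pics/x1.png

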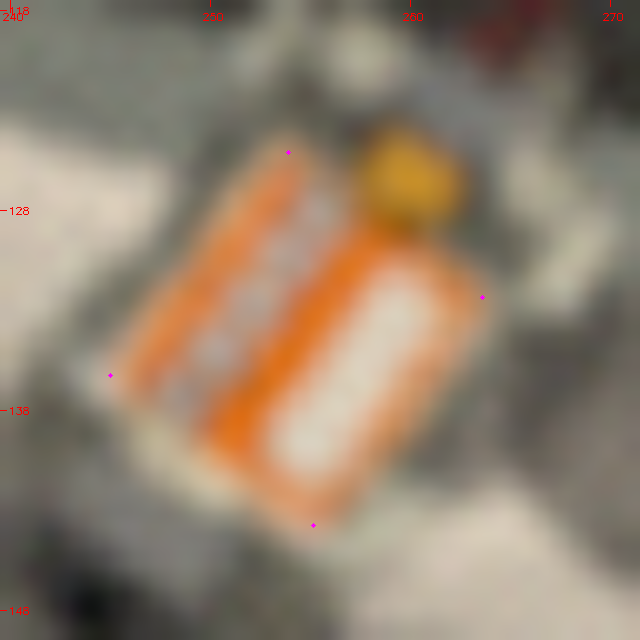

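View pics/x2.png

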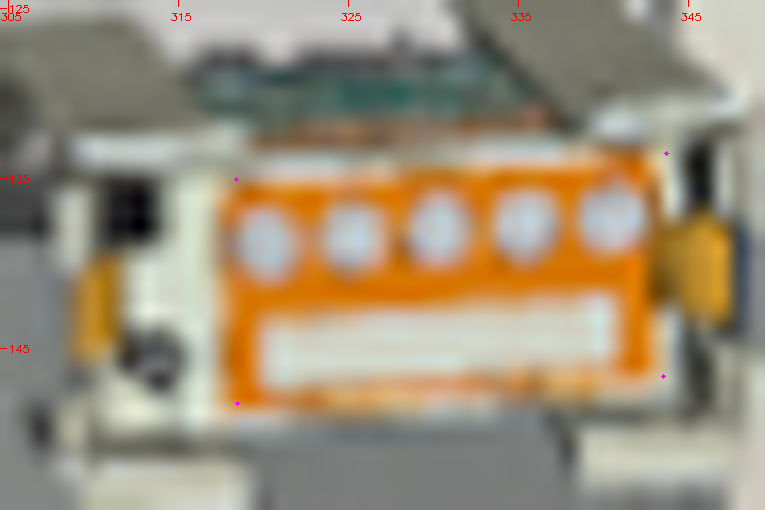

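```bash
python3 -c "
from rig import workorder,get_obs
print(get_obs()['t']); print(workorder.job_done())"
```

```text
29.4
the job is handed in; nothing more can be done
None
```

All three cassettes are in the magazine: both teal ones first, then the orange one on top. I handed the job in at 29.4 s of the 72 s allowed. The call gives no verdict.

The moves turn the tool only about its own axis, so it could not be tilted to match the magazine. I let each cassette go flat in the mouth, where it tipped in against the guides. I then pressed it down along the well with the closed fingers until the catches snapped over it. Readings between moves stayed at about 10 N or less.

**Seating of the orange cassette:** In the side view the panel corners fit a top face at the catches' undersides, to about half a pixel. The top view agrees to within about 1 px, some 3 mm. Both brass catches appear sprung out over the white ends, as they did after each teal cassette. At this resolution the left catch is the less clear of the two.

**Other things on the bench:** In the last full views the bystanders and the blue look-alikes stand where they were, with the arm well clear.

**Smaller disagreements:**
- The measured tool position and the camera views differed by 1 to 1.5 mm, which I allowed for when placing.
- The last two grips ended about 4 to 5 mm higher than commanded, without any visible effect.
- The tool had tilted about 1.5° by the final press.

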